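Turn a tray of limpet shells over into a second tray

ROBOT

A 7-joint arm with a two-finger parallel gripper is mounted at the origin on the work surface. World frame = base frame: x ahead of the robot, y to its left, z up, the work surface at z = 0. Lengths are in mm, angles in rad, forces in N, time in s.
With the tool pointing down it reaches from about 400 to 850 mm from the base axis. Payload 4.5 kg.
Tool frame: the origin (TCP) lies on the centre line of the jaws, within the pads' length; the fingertips stand 22 mm ahead of it and the grasp point (between the pads) lies 3 mm ahead of it; z points along the fingers, y is the direction in which the jaws open and shut (so a half turn about z gives the same grasp; the last joint's range is limited). The gripper opens to 88 mm and grips with 3 to 60 N. Pads are 18 mm wide; open, the fingers measure 123 mm over their backs; the gripper's body (75 mm by 187 mm) begins 45 mm behind the grasp point.
Start: joints at [-1.314, 0.689, -0.195, 1.565, 0.157, 0.902, -0.215], TCP at [138.079, 609.578, 260.743] pointing down, gripper open.
Joint ranges: [-3.01, 3.01], [-0.46, 2.08], [-1.47, 1.51], [0.13, 2.56], [-1, 4.14], [0.04, 2.09], [-2.66, 2.66]. Speed limits (rad/s): [2.57, 2.57, 3.14, 3.14, 3.14, 3.14, 3.14].

INTERFACE

Orientations are given as a rotation vector (axis times angle).
In Python, from cell import bot gives the robot as it stands.
- The arm moves only by the tool play_rows, never from a script. Its argument "steps" is a list that holds one entry, the list of rows, each a list of 7 numbers: the shift along the tool's x, y, z as a fraction of full scale, then the turn, a rotation vector about the tool's x, y, z as a fraction of full scale, then the opening, from 0 (shut) to 1 (fully open). In form: [[[tx, ty, tz, wx, wy, wz, fingers], ...]]. A call has 1 to 20 rows; each row shifts and turns the pose as measured when the row begins, along the tool's axes as they then stand; what a row does not reach is not made up. Full scale, the value 1, is 50 cm for a shift and 45 degrees for a turn. A row lasts 1/8 s, in which the tool goes at most 62.5 mm and 10.7 degrees, less where a joint would pass 70% of its speed; a pose out of reach is approached as far as the arm can. A call with a number of a shift or a turn outside -1 to 1 is refused whole. A call with a gripper value outside its range is refused whole. The fingers move at their own pace and stop on an object; "force" is the grip in N (left out, the last holds). Time passes only in rows, so rows that do not move let the fingers close. It gives the time, the measured TCP pose, the force and the opening at its end, in the units of the state.
- bot.sense(): the state, without advancing time (a new reading comes with each control period).
- bot.grab_frame(name): name is "side" or "top"; returns the picture (420x560x3 uint8, red, green, blue); there is no depth.
- bot.camera_info(name): a dict with "fov_y" (degrees; the focal length in pixels is half the picture's height over the tangent of half this angle, whatever the lens; pixels are square), "cx", "cy" (the principal point, pixels), "rvec" (rotation vector, rad) and "tvec" (3), from world to camera coordinates, as OpenCV has them. Camera axes: x right, y down, z forward; pixel columns grow to the right and rows downward; lengths in mm; the calibration is good to about 2 mm. A picture is of the moment at which its call begins. camera_info takes no time and is no camera call.
- bot.sign_off(): hands the job in, once; it reports no verdict.
Trained networks look in the newest picture that a camera, given by its name, has taken for a name from the list of things; names that differ only in an ending like _2 or _b are one class to them, and where a whole thing is asked for, a point or a joint stands for the part that bears it (a point fixed in the world has none). Each returns a list of dicts, best first, with "conf" (0 to 1); they miss things now and then, are a little off and sometimes report something else, mostly with a low value. They report only what shows in the picture. A call takes as long as a camera call. They do not tell look-alikes from the thing itself.
- bot.regions_of(query, camera): "pixels" (420x560 bool, what is visible of it).
- bot.landmark_of(query, camera): "point" ([x, y, z] in mm, in the coordinates of the camera as it stood for that picture, good to about 4 mm: a listed point, or the origin of a listed thing).
The state is a dict: "time": time; "qpos": joint angles; "joint_vel": joint speeds; "effort": joint torques, N m; "position": TCP position; "tcp_rot": TCP orientation; "contact_force": force on the tool from outside, world axes, zero at the start; "torque": the same for the moment, N m; "finger_gap": opening from 0.0 (shut) to 1.0 (fully open).
Only numpy, scipy, OpenCV 4.12 (cv2) and the standard library are available. Lean on these libraries where they do the work, as an engineer would, in place of code of your own. Each camera call takes 0.05 s, during which the arm holds its last target.

TASK

Turn the six limpet shells base up all at once: cap the filled wooden tray with the empty tray, rim to rim, and turn the two over together without letting them part, so that the tray that was empty ends up underneath, flat on the ribbed mat and mouth up, with all the shells in it base up. Then lift the emptied tray off and leave it mouth down, wholly on the slatted draining plate. Leave everything else where it is.

Things in the scene. Friction and masses are not known exactly. Their poses are not given: they have to be found in the camera images.
- full_tray: Filled wooden tray, on the mat: 80 mm long (x), 62 wide (y), 20 high (z). Origin: centre of the underside; z points out of the mouth (up at the start). Floor top at 14 mm; 4 mm rim walls and 2 mm dividers, all 6 mm above the floor, make 3 x 2 cells (3 along x), one shell in each. Flat upright sides; two feet, 6 mm high, across under the ends. About 0.12 kg, loose.
- empty_tray: Empty wooden tray, same shape and mass as the filled one. Starts mouth down on the riser: origin (centre of its underside) on top, 60 mm above the table, z down. Capped, the pair is 40 mm thick and weighs 0.3 kg; the rims do not interlock, so the fingers must press on both trays to hold them together. The pair stands steadily on end (on its 62 mm wide end faces).
- mat: Ribbed red work mat fixed to the bench, 280 mm (x) x 270 mm (y), top 4 mm above the table. Origin: centre of its underside, at table height.
- riser: White plastic riser fixed to the bench, its flat top 110 mm (x) x 90 mm (y), 40 mm above the table. Origin: centre of its underside. The empty tray lies on its middle.
- drain_plate: Slatted steel draining plate fixed to the bench, 150 x 150 mm, top 12 mm above the table and flat to the touch. Origin: centre of its underside.
- bowl: Bystander: small steel bowl, 90 mm across, 35 mm high.
- spatula: Bystander: flat spatula with white handle, 190 mm long, lying.
- spray_jar: Bystander: clear jar with white lid, 60 mm across, 80 mm high.
- weight: Bystander: brass weight, 36 mm across, 30 mm high.
- brush: Bystander: wooden-handled brush, 150 mm long, lying.
- shell0: Loose limpet shell, one of six alike, each in its own cell: pale low dome 19 mm across, 7 mm high, a flat base and a blunt 11 mm top. Origin: centre of the flat base; z points from the base out through the dome (up at the start). 10 g.
- shell1: Loose limpet shell, one of six alike, each in its own cell: pale low dome 19 mm across, 7 mm high, a flat base and a blunt 11 mm top. Origin: centre of the flat base; z points from the base out through the dome (up at the start). 10 g.
- shell2: Loose limpet shell, one of six alike, each in its own cell: pale low dome 19 mm across, 7 mm high, a flat base and a blunt 11 mm top. Origin: centre of the flat base; z points from the base out through the dome (up at the start). 10 g.
- shell3: Loose limpet shell, one of six alike, each in its own cell: pale low dome 19 mm across, 7 mm high, a flat base and a blunt 11 mm top. Origin: centre of the flat base; z points from the base out through the dome (up at the start). 10 g.
- shell4: Loose limpet shell, one of six alike, each in its own cell: pale low dome 19 mm across, 7 mm high, a flat base and a blunt 11 mm top. Origin: centre of the flat base; z points from the base out through the dome (up at the start). 10 g.
- shell5: Loose limpet shell, one of six alike, each in its own cell: pale low dome 19 mm across, 7 mm high, a flat base and a blunt 11 mm top. Origin: centre of the flat base; z points from the base out through the dome (up at the start). 10 g.
Not all that is in view belongs to the job. What is shaped like the full_tray but black is not meant.

How it is judged (in metres and radians):
On the way, in this order (a step that is already met when the one before it is completed fails the run):
1. the empty tray lies mouth down on the filled one, rim on rim and square with it (distance between full_tray and empty_tray between 0.035 and 0.045 m and angle between the x axis of full_tray and the x axis of empty_tray, either way round below 0.15 rad and angle between the z axis of full_tray and the z axis of empty_tray, either way round below 0.1 rad and z of empty_tray in the frame of full_tray between 0.036 and 0.044 m and angle between full_tray's own z axis and vertical below 0.1 rad and horizontal distance between full_tray and empty_tray below 0.008 m), for 0.2 s.
2. the two trays, still together, lie turned over on the mat (distance between full_tray and empty_tray between 0.035 and 0.045 m and angle between the x axis of full_tray and the x axis of empty_tray, either way round below 0.15 rad and angle between the z axis of full_tray and the z axis of empty_tray, either way round below 0.1 rad and angle between empty_tray's own z axis and vertical below 0.1 rad and z of empty_tray in the frame of mat below 0.008 m and horizontal distance between full_tray and empty_tray below 0.012 m), for 0.2 s.
3. the emptied tray is lifted clear of the other (distance between full_tray and empty_tray above 0.06 m), for 0.1 s.
At the end, for the whole second after the job is handed in: The tray that was empty lies flat, mouth up (0.1 rad) on the mat with all six shells in it, each base up (within 0.7 rad); the emptied tray lies flat, mouth down (0.1 rad) on the draining plate, its centre within 58 mm of the plate's; both at rest (angle between empty_tray's own z axis and vertical below 0.1 rad and z of empty_tray in the frame of mat between 0.001 and 0.008 m and x of empty_tray in the frame of mat between -0.14 and 0.14 m and y of empty_tray in the frame of mat between -0.135 and 0.135 m and angle between full_tray's own z axis and vertical above 3.04 rad and z of full_tray in the frame of drain_plate between 0.028 and 0.036 m and horizontal distance between full_tray and drain_plate below 0.058 m and x of shell0 in the frame of empty_tray between -0.036 and 0.036 m and y of shell0 in the frame of empty_tray between -0.027 and 0.027 m and z of shell0 in the frame of empty_tray between 0.014 and 0.026 m and angle between each of shell0, shell1, shell2, shell3, shell4, shell5's own z axis and vertical above 2.4 rad and x of shell1 in the frame of empty_tray between -0.036 and 0.036 m and y of shell1 in the frame of empty_tray between -0.027 and 0.027 m and z of shell1 in the frame of empty_tray between 0.014 and 0.026 m and x of shell2 in the frame of empty_tray between -0.036 and 0.036 m and y of shell2 in the frame of empty_tray between -0.027 and 0.027 m and z of shell2 in the frame of empty_tray between 0.014 and 0.026 m and x of shell3 in the frame of empty_tray between -0.036 and 0.036 m and y of shell3 in the frame of empty_tray between -0.027 and 0.027 m and z of shell3 in the frame of empty_tray between 0.014 and 0.026 m and x of shell4 in the frame of empty_tray between -0.036 and 0.036 m and y of shell4 in the frame of empty_tray between -0.027 and 0.027 m and z of shell4 in the frame of empty_tray between 0.014 and 0.026 m and x of shell5 in the frame of empty_tray between -0.036 and 0.036 m and y of shell5 in the frame of empty_tray between -0.027 and 0.027 m and z of shell5 in the frame of empty_tray between 0.014 and 0.026 m and linear speed of each of full_tray, empty_tray below 0.02 m/s); the robot touches nothing.
It fails at once if the trays part while they are being turned (angle between full_tray's own z axis and vertical between 0.4 and 2.74 rad and angle between empty_tray's own z axis and vertical between 0.4 and 2.74 rad and distance between full_tray and empty_tray above 0.055 m).
It fails at once if a bystander is disturbed (moved over 20 mm) (distance of any of bowl, spatula, spray_jar, weight, brush from where it was at the start of the episode above 0.02 m).
It also fails if it takes over 72 s, if anything falls off the work surface, if the arm or the gripper's body presses on something with over 40 N, if the wrist force passes 120 N, or if a joint passes its speed limit or range.

## Working session

There is one attempt and no reset: what is moved stays moved. The work goes in short steps, Python scripts to look and compute and a tool call to move; the robot and the scene stay as the last step left them, time stands still between calls to the robot, and variables do not carry over. Pictures are saved under pics/ and viewed, and the job is handed in when it is done.

Besides the shell and the picture viewer there is one more tool, called after "Emit:" in YAML: its name, and indented under it one key for each argument. play_rows: Moves the arm, as the interface text tells. Shift numbers are shares of 50 cm and turn numbers shares of 45 degrees, none past 1 either way. Its arguments: {"type":"object","properties":{"steps":{"type":"array","items":{"type":"array","items":{"type":"array","items":{"type":"number"}}}},"force":{"type":"number"}},"required":["steps"]}

```bash
ls; mkdir -p pics
cat > h.py <<'E'
import numpy as np, cv2
from cell import bot
from scipy.spatial.transform import Rotation as R
def cam(n):
    c=bot.camera_info(n); f=210/np.tan(np.radians(c['fov_y'])/2)
    K=np.array([[f,0,c['cx']],[0,f,c['cy']],[0,0,1]]); Rm=R.from_rotvec(c['rvec']).as_matrix()
    return K,Rm,np.array(c['tvec'],float)
def proj(n,P):
    K,Rm,t=cam(n); p=(Rm@np.atleast_2d(P).T).T+t; q=(K@p.T).T; return q[:,:2]/q[:,2:]
def ray(n,uv,z):
    K,Rm,t=cam(n); d=Rm.T@np.linalg.inv(K)@np.array([uv[0],uv[1],1.]); o=-Rm.T@t
    return o+d*(z-o[2])/d[2]
def toworld(n,p):
    K,Rm,t=cam(n); return Rm.T@(np.array(p)-t)
def save(n,fn):
    im=bot.grab_frame(n); cv2.imwrite(fn,im[:,:,::-1]); return im
E
python3 - <<'E'
from h import *
for n in('side','top'):
    save(n,f'pics/{n}0.png'); c=bot.camera_info(n); print(c)
    K,Rm,t=cam(n); print(-Rm.T@t, Rm.tolist())
print(bot.sense())
E
```

```text
pics
{'fov_y': 55.08615382819737, 'cx': 272.28767326016435, 'cy': 212.53076630247483, 'rvec': array([ 1.95314013, -0.81331467,  0.47039017]), 'tvec': array([-422.19769558,  250.28349768,  466.02500271])}
[  98.51322715 -501.35767491  443.85544089] [[0.7065064409785526, -0.7076891296955118, -0.004974391081152496], [-0.3486029022488374, -0.3418861169354079, -0.8726911822577998], [0.6158933880141162, 0.618296028418134, -0.48824722819782157]]
{'fov_y': 43.71207030127083, 'cx': 279.5677862570563, 'cy': 205.43964265989925, 'rvec': array([ 2.10340171, -2.1301757 ,  0.16235651]), 'tvec': array([ -2.60584599, 567.55335271, 970.73248204])}
[ 386.46085005  -34.09416242 1055.42917799] [[-0.01032128035447626, -0.9996075489482251, -0.026042643060278328], [-0.9841141132605372, 0.014770619628563918, -0.17692156702113443], [0.17723679994084124, 0.023802875488248124, -0.9838803483479177]]
{'time': 0.1, 'qpos': array([-1.31419637,  0.68986571, -0.19453962,  1.56621534,  0.15728433,
        0.9025252 , -0.21512306]), 'joint_vel': array([-0.00031042, -0.00209039,  0.00174695, -0.00200722,  0.00078971,
       -0.00082343,  0.00078197]), 'effort': array([-2.38497450e-03, -5.28502357e+01, -1.27136417e+00, -1.53836811e+01,
       -5.26227825e-02,  1.98534064e-03,  3.54099598e-05]), 'position': array([138.01192666, 609.03208607, 260.01875519]), 'tcp_rot': array([-3.49154134e-01, -3.12204813e+00,  2.54692079e-03]), 'contact_force': array([-1.54629775, -0.84832664, -0.50739884]), 'torque': array([0.04025024, 0.01158246, 0.03799867]), 'finger_gap': 1.003729819645975}
```

View pics/top0.png

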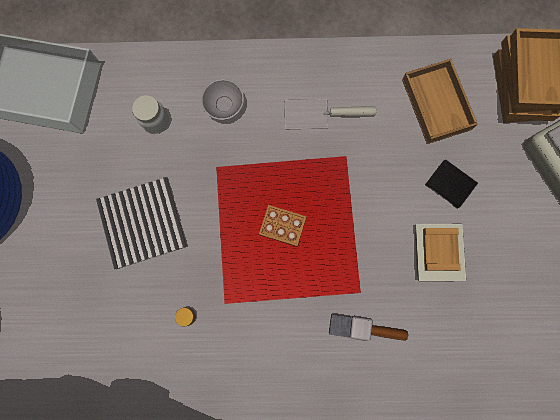

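View pics/side0.png

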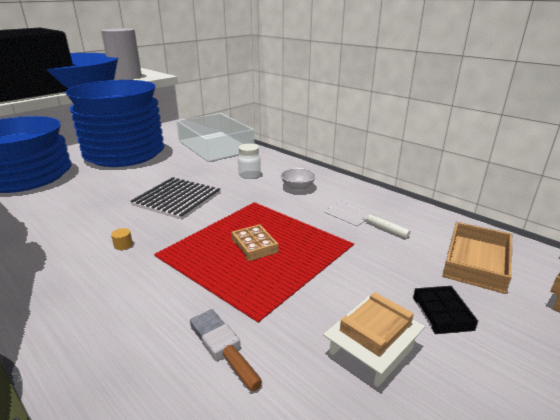

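```bash
cat >> h.py <<'E'
from scipy.optimize import minimize
def hullmask(n,P,s=4):
    uv=proj(n,P); m=np.zeros((420*s,560*s),np.uint8)
    h=cv2.convexHull((uv*s+s/2).astype(np.float32)).astype(np.int32)
    cv2.fillConvexPoly(m,h,1); return m
def box(x,y,yaw,L,W,z0,z1):
    c=np.cos(yaw);s=np.sin(yaw)
    return np.array([[x+c*a*L/2-s*b*W/2,y+s*a*L/2+c*b*W/2,z] for a in(-1,1) for b in(-1,1) for z in(z0,z1)])
def fit(masks,x0,L,W,z0,z1):
    big={n:cv2.resize(m.astype(np.uint8),None,fx=4,fy=4,interpolation=cv2.INTER_NEAREST) for n,m in masks.items()}
    def cost(v):
        tot=0
        for n,b in big.items():
            h=hullmask(n,box(v[0],v[1],v[2],L,W,z0,z1)); tot+=1-(h&b).sum()/max(1,(h|b).sum())
        return tot
    best=None
    for dy in(-.4,0,.4):
        s=np.array([[0,0,0],[15,0,0],[0,15,0],[0,0,.3]])+np.array([x0[0],x0[1],x0[2]+dy])
        r=minimize(cost,s[0],method='Nelder-Mead',options=dict(initial_simplex=s,xatol=.05,fatol=1e-4))
        if best is None or r.fun<best.fun: best=r
    return best.x,best.fun
E
python3 - <<'E'
from h import *
import pickle
out={}
for n in('top','side'):
    bot.grab_frame(n)
    for q in('full_tray','empty_tray','drain_plate','riser','mat'):
        rs=bot.regions_of(q,n)
        for r in rs[:4]:
            m=r['pixels']; ys,xs=np.nonzero(m); print(n,q,round(r['conf'],2),xs.mean().round(),ys.mean().round(),m.sum())
        out[n,q]=[(r['conf'],r['pixels']) for r in rs]
        for r in bot.landmark_of(q,n)[:3]: print('   lm',round(r['conf'],2),toworld(n,r['point']).round(1))
pickle.dump(out,open('m.pkl','wb'))
print(bot.sense()['time'])
E
```

```text
top full_tray 0.65 283.0 226.0 871
top full_tray 0.58 451.0 183.0 1340
   lm 0.88 [532.6 -12.8   6.5]
   lm 0.86 [ 6.141e+02 -3.551e+02  4.000e-01]
top empty_tray 0.58 441.0 249.0 1500
   lm 0.81 [ 475.  -315.1   60.5]
   lm 0.39 [759.3 249.1   1.9]
top drain_plate 0.9 141.0 223.0 5420
   lm 0.62 [546.3 275.9   2.1]
top riser 0.96 439.0 255.0 1253
   lm 0.69 [ 476.4 -320.6    4.4]
top mat 0.8 287.0 230.0 16888
   lm 0.6 [533.3 -19.8   1.3]
side full_tray 0.79 255.0 244.0 723
   lm 0.86 [ 617.9 -352.1   -3.9]
   lm 0.77 [533.  -12.9   6.2]
side empty_tray 0.62 377.0 323.0 2682
   lm 0.82 [ 479.9 -314.9   57.3]
   lm 0.26 [ 7.979e+02  1.092e+02 -5.000e-01]
side drain_plate 0.89 176.0 197.0 2169
   lm 0.69 [550.  279.9   2.1]
   lm 0.5 [515.1 -30.9  18.5]
side riser 0.69 375.0 349.0 2043
   lm 0.95 [ 476.3 -314.5   -3.2]
side mat 0.69 255.0 259.0 11241
   lm 0.61 [533.8 -22.6   5. ]
1.2
```

Run:
```python
from h import *
import pickle
o=pickle.load(open('m.pkl','rb'))
T={n:cv2.imread(f'pics/{n}0.png') for n in('top','side')}
def show(n,cx,cy,w,h,fn,k=8):
    cv2.imwrite(fn,cv2.resize(T[n][cy-h//2:cy+h//2,cx-w//2:cx+w//2],None,fx=k,fy=k,interpolation=cv2.INTER_CUBIC))
a=[]
for n,cx,cy in(('top',283,225),('top',442,250),('side',255,243),('side',376,325)):
    a.append(cv2.resize(T[n][cy-35:cy+35,cx-50:cx+50],None,fx=4,fy=4,interpolation=cv2.INTER_CUBIC))
cv2.imwrite('pics/crop0.png',np.vstack([np.hstack(a[:2]),np.hstack(a[2:])]))
print(fit({n:o[n,'full_tray'][0][1] for n in T},(532,-13,0),80,62,4,24))
print(fit({n:o[n,'empty_tray'][0][1] for n in T},(477,-315,0),80,62,40,60))
print(fit({n:o[n,'drain_plate'][0][1] for n in T},(548,278,0),150,150,0,12))
print(fit({n:o[n,'mat'][0][1] for n in T},(533,-20,0),280,270,0,4))
```

```text
(array([533.4600268 , -14.25133318,   1.24384695]), np.float64(0.7199936293729728))
(array([ 4.78578205e+02, -3.15823896e+02, -1.11342760e-02]), np.float64(0.12108482372787566))
(array([5.45453402e+02, 2.74876671e+02, 2.93711038e-01]), np.float64(0.06612062006566966))
(array([ 5.30732229e+02, -2.04026942e+01,  6.19690182e-02]), np.float64(0.19444361285425593))
```

View pics/crop0.png

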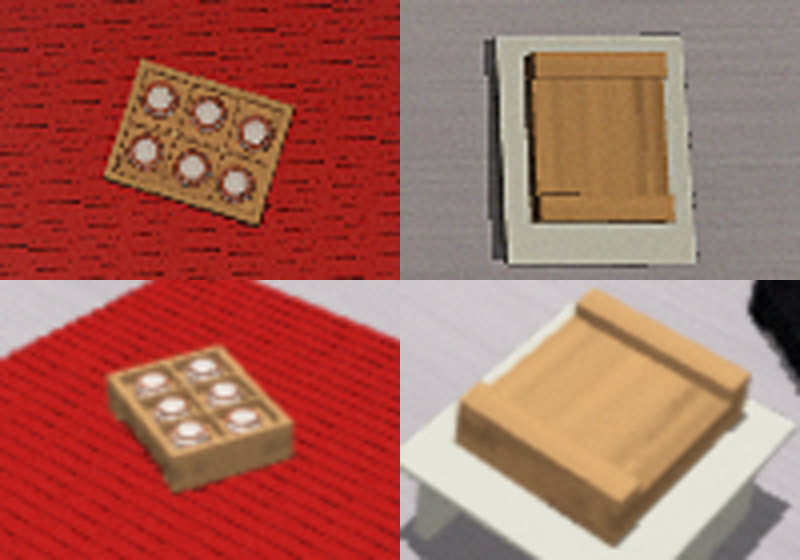

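Run:
```python
from h import *
import pickle
o=pickle.load(open('m.pkl','rb'))
T={n:cv2.imread(f'pics/{n}0.png').astype(int) for n in('top','side')}
def big(m):
    m=cv2.morphologyEx(m.astype(np.uint8),cv2.MORPH_CLOSE,np.ones((5,5)))
    k,l,s,c=cv2.connectedComponentsWithStats(m); i=1+np.argmax(s[1:,4]); 
    m=(l==i).astype(np.uint8); cs,_=cv2.findContours(m,0,2); cv2.drawContours(m,[max(cs,key=len)],-1,1,-1); return m
mk={};me={}
for n,(cx,cy) in{'top':(283,225),'side':(255,243)}.items():
    im=T[n]; b,g,r=im[...,0],im[...,1],im[...,2]
    m=(g>45)&(g>0.35*r); w=np.zeros(m.shape,bool); w[cy-32:cy+32,cx-34:cx+34]=1; mk[n]=big(m&w)
    print(n,mk[n].sum())
for n,(cx,cy) in{'top':(442,250),'side':(376,325)}.items():
    im=T[n]; b,g,r=im[...,0],im[...,1],im[...,2]
    m=(r-b>35); w=np.zeros(m.shape,bool); w[cy-40:cy+40,cx-50:cx+50]=1; me[n]=big(m&w); print(n,me[n].sum())
f=fit(mk,(533,-13,1.27),80,62,4,24); e=fit(me,(478,-315,0),80,62,40,60); print(f,e)
for n in T: print(n,fit({n:mk[n]},(533,-13,1.27),80,62,4,24),fit({n:me[n]},(478,-315,0),80,62,40,60))
a=[]
for n in T:
  for v,z0,c in((f[0],4,mk),(e[0],40,me)):
    im=cv2.resize(T[n].astype(np.uint8),None,fx=4,fy=4)
    h=hullmask(n,box(*v,80,62,z0,z0+20)); cs,_=cv2.findContours(h,0,2); cv2.drawContours(im,cs,-1,(255,255,0),1)
    u=proj(n,[v[0],v[1],z0+10])[0]*4; x,y=int(u[0]),int(u[1]); a.append(im[y-140:y+140,x-200:x+200])
cv2.imwrite('pics/fit0.png',np.vstack([np.hstack(a[:2]),np.hstack(a[2:])]))
```

```text
top 1261
side 1145
top 1447
side 2708
(array([534.79516322, -13.84659583,   1.25955766]), np.float64(0.09978447251128009)) (array([ 4.78790050e+02, -3.16325184e+02,  2.97898783e-03]), np.float64(0.15467244599147845))Traceback (most recent call last):
  File "<stdin>", line 18, in <module>
  File "h.py", line 35, in fit
    r=minimize(cost,s[0],method='Nelder-Mead',options=dict(initial_simplex=s,xatol=.05,fatol=1e-4))
    res = _minimize_neldermead(fun, x0, args, callback, bounds=bounds,
                               **options)
    fxcc = func(xcc)
    fx = function(np.copy(x), *(wrapper_args + args))
  File "h.py", line 30, in cost
    h=hullmask(n,box(v[0],v[1],v[2],L,W,z0,z1)); tot+=1-(h&b).sum()/max(1,(h|b).sum())
  File "h.py", line 19, in hullmask
    uv=proj(n,P); m=np.zeros((420*s,560*s),np.uint8)
  File "h.py", line 9, in proj
    K,Rm,t=cam(n); p=(Rm@np.atleast_2d(P).T).T+t; q=(K@p.T).T; return q[:,:2]/q[:,2:]
           ~~~^^^
  File "h.py", line 5, in cam
    c=bot.camera_info(n); f=210/np.tan(np.radians(c['fov_y'])/2)
ValueError: time passes only in moves, steps and waits
```

```bash
python3 - <<'E'
s=open('h.py').read()
s=s.replace("def cam(n):","import functools\n@functools.lru_cache(None)\ndef cam(n):")
open('h.py','w').write(s)
E
python3 - <<'E'
from h import *
T={n:cv2.imread(f'pics/{n}0.png').astype(int) for n in('top','side')}
f=[534.8,-13.85,1.2596];e=[478.8,-316.3,0.003]
a=[]
for n in T:
  for v,z0 in((f,4),(e,40)):
    im=cv2.resize(T[n].astype(np.uint8),None,fx=4,fy=4)
    h=hullmask(n,box(*v,80,62,z0,z0+20)); cs,_=cv2.findContours(h,0,2); cv2.drawContours(im,cs,-1,(255,255,0),1)
    u=proj(n,[v[0],v[1],z0+10])[0]*4; x,y=int(u[0]),int(u[1]); a.append(im[y-140:y+140,x-200:x+200])
cv2.imwrite('pics/fit0.png',np.vstack([np.hstack(a[:2]),np.hstack(a[2:])]))
s=bot.sense();print(s['time'],R.from_rotvec(s['tcp_rot']).as_matrix().round(3))
E
```

```text
1.2 [[-0.975  0.221 -0.   ]
 [ 0.221  0.975  0.   ]
 [ 0.     0.    -1.   ]]
```

View pics/fit0.png

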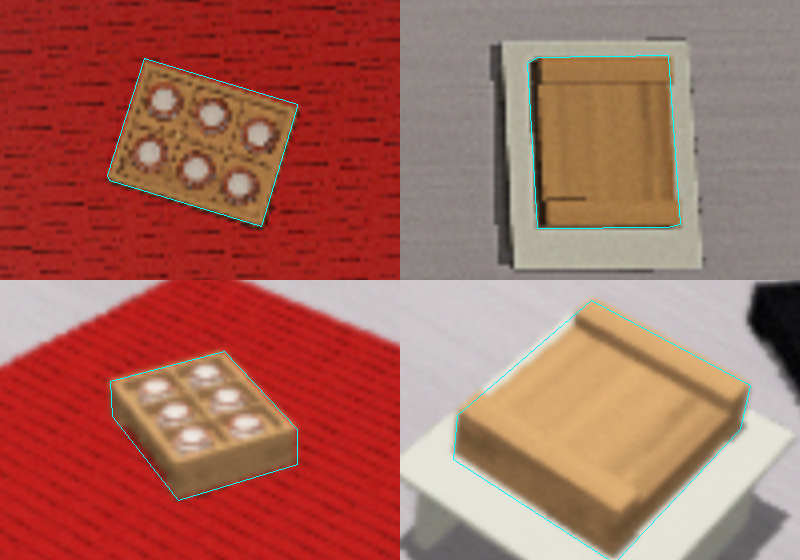

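```bash
cat >> h.py <<'E'
def Rt(jaw_deg,tilt_deg=0):
    """tool down with tool y at world azimuth jaw_deg; then tilt about tool y axis by tilt_deg"""
    a=np.radians(jaw_deg); y=np.array([np.cos(a),np.sin(a),0]); z=np.array([0,0,-1.]); x=np.cross(y,z)
    return np.c_[x,y,z]@R.from_euler('y',tilt_deg,degrees=True).as_matrix()
def st():
    s=bot.sense(); return np.array(s['position']),R.from_rotvec(s['tcp_rot']).as_matrix(),s
def plan(pos,Rm,N=None,P0=None):
    p,r,s=st() if P0 is None else (*P0,None)
    d=np.array(pos,float)-p; w=R.from_matrix(r.T@Rm).as_rotvec()
    n=N or int(max(np.ceil(np.linalg.norm(d)/60),np.ceil(np.degrees(np.linalg.norm(w))/10),1))
    print('n',n,'dist',np.linalg.norm(d).round(1),'ang',np.degrees(np.linalg.norm(w)).round(1))
    # rows: straight line, const rotation
    for i in range(n):
        ri=r@R.from_rotvec(w*i/n).as_matrix()
        row=np.r_[ri.T@(d/n)/500, w/n/(np.pi/4)]
        print([float(v) for v in row.round(3)])
    return np.array(pos,float),Rm
def where():
    p,r,s=st(); print('t',round(s['time'],2),'pos',p.round(1),'z',r[:,2].round(3),'y',r[:,1].round(3),'gap',round(s['finger_gap'],3),'F',s['contact_force'].round(1)); print('q',s['qpos'].round(2))
E
python3 - <<'E'
from h import *
where()
plan((520,60,260),Rt(162))
E
```

```text
t 1.2 pos [138.1 609.6 260.8] z [-0.  0. -1.] y [0.221 0.975 0.   ] gap 0.999 F [ 0.2 -0.3 -0.2]
q [-1.31  0.69 -0.19  1.57  0.16  0.9  -0.22]
n 12 dist 669.2 ang 84.8
[-0.082, -0.075, 0.0, 0.0, 0.0, -0.157]
[-0.072, -0.085, 0.0, 0.0, 0.0, -0.157]
[-0.061, -0.093, 0.0, 0.0, 0.0, -0.157]
[-0.05, -0.1, 0.0, 0.0, 0.0, -0.157]
[-0.037, -0.105, 0.0, 0.0, 0.0, -0.157]
[-0.024, -0.109, 0.0, 0.0, 0.0, -0.157]
[-0.01, -0.111, 0.0, 0.0, 0.0, -0.157]
[0.004, -0.111, 0.0, 0.0, 0.0, -0.157]
[0.017, -0.11, 0.0, 0.0, 0.0, -0.157]
[0.031, -0.107, 0.0, 0.0, 0.0, -0.157]
[0.044, -0.103, 0.0, 0.0, 0.0, -0.157]
[0.056, -0.096, 0.0, 0.0, 0.0, -0.157]
```

Emit:
play_rows:
  steps:
    - [[-0.082, -0.075, 0, 0, 0, -0.157, 1], [-0.072, -0.085, 0, 0, 0, -0.157, 1], [-0.061, -0.093, 0, 0, 0, -0.157, 1], [-0.05, -0.1, 0, 0, 0, -0.157, 1], [-0.037, -0.105, 0, 0, 0, -0.157, 1], [-0.024, -0.109, 0, 0, 0, -0.157, 1], [-0.01, -0.111, 0, 0, 0, -0.157, 1], [0.004, -0.111, 0, 0, 0, -0.157, 1], [0.017, -0.11, 0, 0, 0, -0.157, 1], [0.031, -0.107, 0, 0, 0, -0.157, 1], [0.044, -0.103, 0, 0, 0, -0.157, 1], [0.056, -0.096, 0, 0, 0, -0.157, 1]]
  force: 30

```text
time: 2.7
position: [544.0, 59.7, 259.8]
tcp_rot: [-1.913, 2.479, 0.006]
contact_force: [0.7, 1.0, 0.8]
finger_gap: 0.999
```

Run:
```python
from h import *
where()
```

```text
t 2.7 pos [544.   59.7 259.8] z [ 0.006  0.009 -1.   ] y [-0.967  0.254 -0.003] gap 0.999 F [0.7 1.  0.8]
q [ 0.24  0.67 -0.73  1.79  0.55  0.89  2.15]
```

Emit:
play_rows:
  steps:
    - [[0, 0, 0, 0, 0.23, 0, 1], [0, 0, 0, 0, 0.23, 0, 1], [0, 0, 0, 0, 0.23, 0, 1], [0, 0, 0, 0, 0.23, 0, 1], [0, 0, 0, 0, 0.23, 0, 1], [0, 0, 0, 0, 0.23, 0, 1]]

```text
time: 3.45
position: [550.2, 39.1, 261.9]
tcp_rot: [1.267, -1.724, 0.795]
contact_force: [0.3, -0.6, -0.4]
finger_gap: 0.998
```

Run:
```python
from h import *
where()
save('side','pics/s1.png')
```

```text
t 3.45 pos [550.2  39.1 261.9] z [-0.252 -0.856 -0.452] y [-0.957  0.29  -0.015] gap 0.998 F [ 0.3 -0.6 -0.4]
q [-0.37  0.99 -0.29  1.44  0.8   1.79  1.89]
```

View pics/s1.png

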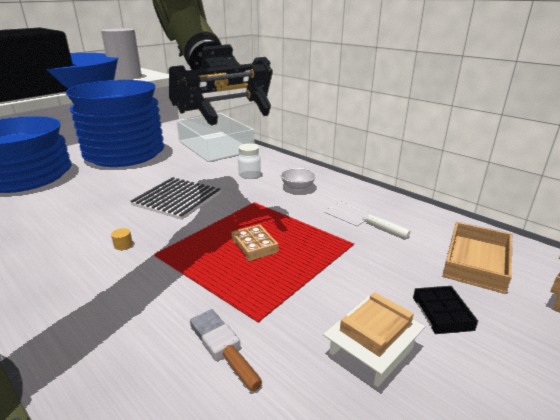

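Emit:
play_rows:
  steps:
    - [[0, 0, 0, 0, -0.23, 0, 1], [0, 0, 0, 0, -0.23, 0, 1], [0, 0, 0, 0, -0.23, 0, 1], [0, 0, 0, 0, -0.23, 0, 1], [0, 0, 0, 0, -0.23, 0, 1], [0, 0, 0, 0, -0.23, 0, 1], [0, 0, 0, 0, -0.23, 0, 1], [0, 0, 0, 0, -0.23, 0, 1], [0, 0, 0, 0, -0.23, 0, 1], [0, 0, 0, 0, -0.23, 0, 1], [0, 0, 0, 0, -0.23, 0, 1], [0, 0, 0, 0, -0.23, 0, 1]]

```text
time: 5.0
position: [555.2, 39.5, 267.6]
tcp_rot: [-1.264, 1.675, 0.749]
contact_force: [-0.1, 0.9, -1.5]
finger_gap: 1.004
```

Run:
```python
from h import *
where()
save('side','pics/s2.png')
```

```text
t 5.0 pos [555.2  39.5 267.6] z [ 0.287  0.856 -0.429] y [-0.953  0.299 -0.042] gap 1.004 F [-0.1  0.9 -1.5]
q [ 1.04  1.3  -1.45  1.98  0.46  0.4   2.63]
```

View pics/s2.png

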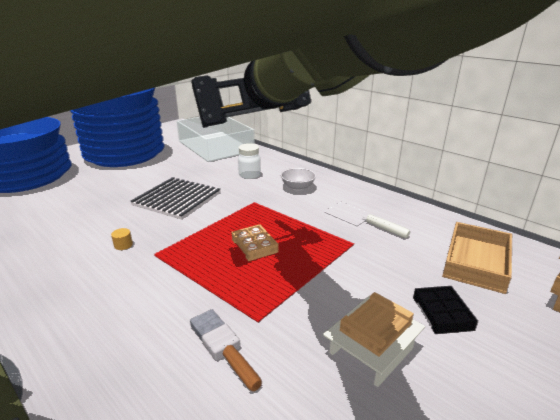

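Run:
```python
from h import *
plan((478.5,-316,120),Rt(90))
```

```text
n 10 dist 387.4 ang 94.9
[0.055, -0.007, -0.054, 0.09, 0.127, 0.143]
[0.059, -0.017, -0.048, 0.09, 0.127, 0.143]
[0.061, -0.027, -0.04, 0.09, 0.127, 0.143]
[0.061, -0.036, -0.032, 0.09, 0.127, 0.143]
[0.059, -0.045, -0.023, 0.09, 0.127, 0.143]
[0.055, -0.052, -0.014, 0.09, 0.127, 0.143]
[0.05, -0.059, -0.005, 0.09, 0.127, 0.143]
[0.043, -0.064, 0.004, 0.09, 0.127, 0.143]
[0.035, -0.068, 0.013, 0.09, 0.127, 0.143]
[0.025, -0.07, 0.021, 0.09, 0.127, 0.143]
```

Emit:
play_rows:
  steps:
    - [[0.055, -0.007, -0.054, 0.09, 0.127, 0.143, 1], [0.059, -0.017, -0.048, 0.09, 0.127, 0.143, 1], [0.061, -0.027, -0.04, 0.09, 0.127, 0.143, 1], [0.061, -0.036, -0.032, 0.09, 0.127, 0.143, 1], [0.059, -0.045, -0.023, 0.09, 0.127, 0.143, 1], [0.055, -0.052, -0.014, 0.09, 0.127, 0.143, 1], [0.05, -0.059, -0.005, 0.09, 0.127, 0.143, 1], [0.043, -0.064, 0.004, 0.09, 0.127, 0.143, 1], [0.035, -0.068, 0.013, 0.09, 0.127, 0.143, 1], [0.025, -0.07, 0.021, 0.09, 0.127, 0.143, 1]]

```text
time: 6.3
position: [466.2, -336.1, 138.6]
tcp_rot: [-0.1, -3.13, 0.069]
contact_force: [0.6, -0.6, -0.5]
finger_gap: 0.997
```

Run:
```python
from h import *
where()
plan((478.5,-316,90),Rt(90),3)
```

```text
t 6.3 pos [ 466.2 -336.1  138.6] z [-0.011 -0.044 -0.999] y [ 0.064  0.997 -0.044] gap 0.997 F [ 0.6 -0.6 -0.5]
q [ 0.62  0.79 -0.16  1.84  0.32  0.53  1.73]
n 3 dist 54.0 ang 4.5
[-0.008, 0.015, 0.032, -0.019, -0.004, -0.027]
[-0.008, 0.015, 0.032, -0.019, -0.004, -0.027]
[-0.008, 0.014, 0.032, -0.019, -0.004, -0.027]
```

Emit:
play_rows:
  steps:
    - [[-0.008, 0.015, 0.032, -0.019, -0.004, -0.027, 1], [-0.008, 0.015, 0.032, -0.019, -0.004, -0.027, 1], [-0.008, 0.014, 0.032, -0.019, -0.004, -0.027, 1], [0, 0, 0, 0, 0, 0, 1]]

```text
time: 6.8
position: [482.2, -314.5, 92.5]
tcp_rot: [-0.007, 3.13, 0.0]
contact_force: [-1.3, -0.6, -0.2]
finger_gap: 0.999
```

Run:
```python
from h import *
where()
plan((478.5,-316,66),Rt(90),3)
save('side','pics/s3.png')
a=cv2.imread('pics/s3.png')[230:400,240:500]; cv2.imwrite('pics/s3c.png',cv2.resize(a,None,fx=3,fy=3))
```

```text
t 6.8 pos [ 482.2 -314.5   92.5] z [ 0.012  0.    -1.   ] y [-0.004  1.     0.   ] gap 0.999 F [-1.3 -0.6 -0.2]
q [ 0.61  0.87 -0.19  1.85  0.34  0.45  1.76]
n 3 dist 26.8 ang 0.7
[0.003, -0.001, 0.018, 0.0, 0.005, 0.002]
[0.003, -0.001, 0.018, 0.0, 0.005, 0.002]
[0.003, -0.001, 0.018, 0.0, 0.005, 0.002]
```

View pics/s3c.png

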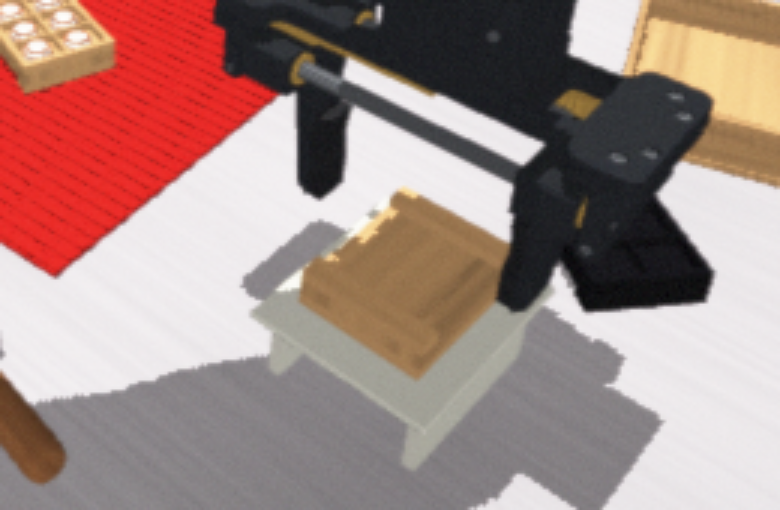

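Emit:
play_rows:
  steps:
    - [[0.003, -0.001, 0.018, 0, 0.005, 0.002, 1], [0.003, -0.001, 0.018, 0, 0.005, 0.002, 1], [0.003, -0.001, 0.018, 0, 0.005, 0.002, 1], [0, 0, 0, 0, 0, 0, 1]]

```text
time: 7.35
position: [477.2, -317.4, 64.4]
tcp_rot: [-0.004, -3.141, 0.002]
contact_force: [-1.0, -0.4, 0.1]
finger_gap: 1.003
```

Run:
```python
from h import *
where()
```

```text
t 7.35 pos [ 477.2 -317.4   64.4] z [-0.    -0.001 -1.   ] y [ 0.003  1.    -0.001] gap 1.003 F [-1.  -0.4  0.1]
q [ 0.6   0.92 -0.17  1.85  0.35  0.4   1.75]
```

Emit:
play_rows:
  steps:
    - [[0, 0, 0, 0, 0, 0, 0], [0, 0, 0, 0, 0, 0, 0], [0, 0, 0, 0, 0, 0, 0], [0, 0, 0, 0, 0, 0, 0], [0, 0, 0, 0, 0, 0, 0], [0, 0, 0, 0, 0, 0, 0]]
  force: 30

```text
time: 8.1
position: [477.6, -317.4, 64.8]
tcp_rot: [0.004, 3.141, -0.002]
contact_force: [0.3, -1.0, -1.5]
finger_gap: 0.696
```

Run:
```python
from h import *
where()
save('side','pics/s4.png')
a=cv2.imread('pics/s4.png')[230:400,240:500]; cv2.imwrite('pics/s4c.png',cv2.resize(a,None,fx=3,fy=3))
P=plan((478.5,-310,150),Rt(90),4)
```

```text
t 8.1 pos [ 477.6 -317.4   64.8] z [ 0.001 -0.001 -1.   ] y [ 0.002  1.    -0.001] gap 0.696 F [ 0.3 -1.  -1.5]
q [ 0.6   0.92 -0.17  1.85  0.35  0.4   1.75]
n 4 dist 85.5 ang 0.2
[-0.0, 0.004, -0.043, -0.0, 0.0, -0.001]
[-0.0, 0.004, -0.043, -0.0, 0.0, -0.001]
[-0.0, 0.004, -0.043, -0.0, 0.0, -0.001]
[-0.0, 0.004, -0.043, -0.0, 0.0, -0.001]
```

View pics/s4c.png

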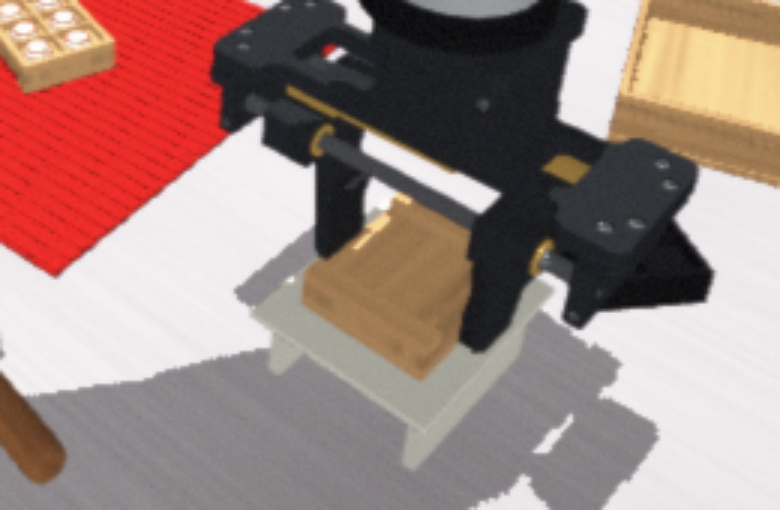

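Emit:
play_rows:
  steps:
    - [[0, 0.004, -0.043, 0, 0, 0, 0], [0, 0.004, -0.043, 0, 0, 0, 0], [0, 0.004, -0.043, 0, 0, 0, 0], [0, 0.004, -0.043, 0, 0, 0, 0]]

```text
time: 8.65
position: [476.1, -308.5, 151.2]
tcp_rot: [-0.004, -3.138, -0.001]
contact_force: [-0.1, 0.3, -0.1]
finger_gap: 0.701
```

Run:
```python
from h import *
where()
plan((535.1,-12.9,120),Rt(-17.8))
```

```text
t 8.65 pos [ 476.1 -308.5  151.2] z [-0.004  0.001 -1.   ] y [0.003 1.    0.001] gap 0.701 F [-0.1  0.3 -0.1]
q [ 0.63  0.77 -0.23  1.83  0.3   0.57  1.77]
n 11 dist 303.0 ang 107.7
[-0.011, 0.054, 0.006, -0.0, -0.0, 0.217]
[-0.001, 0.055, 0.006, -0.0, -0.0, 0.217]
[0.008, 0.054, 0.006, -0.0, -0.0, 0.217]
[0.017, 0.052, 0.006, -0.0, -0.0, 0.217]
[0.026, 0.048, 0.006, -0.0, -0.0, 0.217]
[0.034, 0.043, 0.006, -0.0, -0.0, 0.217]
[0.04, 0.037, 0.006, -0.0, -0.0, 0.217]
[0.046, 0.03, 0.006, -0.0, -0.0, 0.217]
[0.05, 0.021, 0.006, -0.0, -0.0, 0.217]
[0.053, 0.012, 0.006, -0.0, -0.0, 0.217]
[0.055, 0.003, 0.006, -0.0, -0.0, 0.217]
```

Emit:
play_rows:
  steps:
    - [[-0.011, 0.054, 0.006, 0, 0, 0.217, 0], [-0.001, 0.055, 0.006, 0, 0, 0.217, 0], [0.008, 0.054, 0.006, 0, 0, 0.217, 0], [0.017, 0.052, 0.006, 0, 0, 0.217, 0], [0.026, 0.048, 0.006, 0, 0, 0.217, 0], [0.034, 0.043, 0.006, 0, 0, 0.217, 0], [0.04, 0.037, 0.006, 0, 0, 0.217, 0], [0.046, 0.03, 0.006, 0, 0, 0.217, 0], [0.05, 0.021, 0.006, 0, 0, 0.217, 0], [0.053, 0.012, 0.006, 0, 0, 0.217, 0], [0.055, 0.003, 0.006, 0, 0, 0.217, 0]]

```text
time: 10.02
position: [545.8, -8.6, 119.3]
tcp_rot: [2.594, 1.769, 0.002]
contact_force: [0.1, 0.7, -1.4]
finger_gap: 0.699
```

Run:
```python
from h import *
where()
plan((535.1,-12.9,90),Rt(-17.8),4)
```

```text
t 10.03 pos [545.8  -8.6 119.3] z [ 0.002 -0.001 -1.   ] y [ 0.931 -0.365  0.002] gap 0.699 F [ 0.1  0.7 -1.4]
q [-0.26  0.83  0.33  1.94 -0.57  0.46  0.11]
n 4 dist 31.5 ang 3.6
[-0.004, -0.004, 0.015, 0.001, 0.0, -0.02]
[-0.004, -0.004, 0.015, 0.001, 0.0, -0.02]
[-0.004, -0.004, 0.015, 0.001, 0.0, -0.02]
[-0.004, -0.004, 0.015, 0.001, 0.0, -0.02]
```

Emit:
play_rows:
  steps:
    - [[-0.004, -0.004, 0.015, 0.001, 0, -0.02, 0], [-0.004, -0.004, 0.015, 0.001, 0, -0.02, 0], [-0.004, -0.004, 0.015, 0, 0, -0.02, 0], [-0.004, -0.004, 0.015, 0, 0, -0.02, 0], [0, 0, 0, 0, 0, 0, 0]]

```text
time: 10.65
position: [534.2, -14.2, 87.0]
tcp_rot: [-2.53, -1.861, 0.001]
contact_force: [0.3, 0.2, -0.1]
finger_gap: 0.701
```

Run:
```python
from h import *
where()
plan((535.1,-12.9,62),Rt(-17.8),4)
T={}
a=[]
for n,(x,y) in{'top':(283,225),'side':(255,240)}.items():
    im=save(n,f'pics/{n}5.png')[:,:,::-1]
    p,r,s=st(); c=p+r@[-1,0,4.8]
    im=cv2.resize(im,None,fx=5,fy=5)
    # expected empty and full boxes
    for v,z0,col in(((c[0],c[1],np.arctan2(r[1,0],r[0,0])),c[2]-20,(255,255,0)),((534.8,-13.9,1.2596),4,(0,255,0))):
        u=(proj(n,box(*v,80,62,z0,z0+20))*5+2).astype(np.int32); h=cv2.convexHull(u); cv2.polylines(im,[h],True,col,1)
    a.append(im[y*5-220:y*5+200,x*5-200:x*5+200])
cv2.imwrite('pics/c5.png',np.hstack(a))
```

```text
t 10.65 pos [534.2 -14.2  87. ] z [-0.001 -0.    -1.   ] y [ 0.955 -0.298 -0.001] gap 0.701 F [ 0.3  0.2 -0.1]
q [-0.21  0.87  0.25  1.98 -0.57  0.36  0.2 ]
n 4 dist 25.0 ang 0.5
[0.001, 0.0, 0.012, -0.0, 0.0, 0.003]
[0.001, 0.0, 0.012, -0.0, 0.0, 0.003]
[0.001, 0.0, 0.012, -0.0, 0.0, 0.003]
[0.001, 0.0, 0.012, -0.0, 0.0, 0.003]
```

View pics/c5.png

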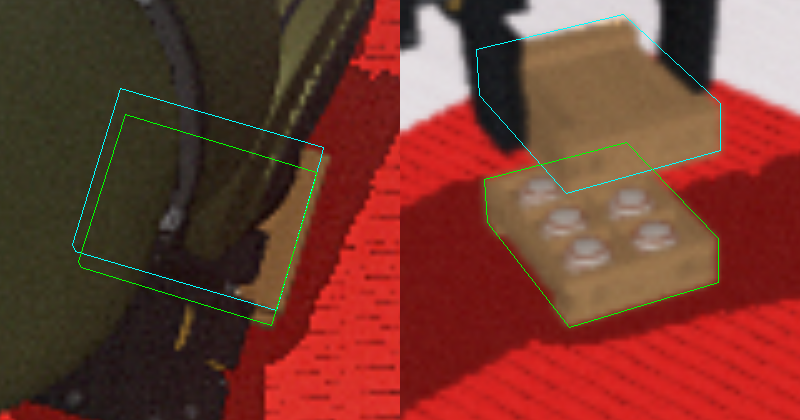

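Emit:
play_rows:
  steps:
    - [[0.001, 0, 0.012, 0, 0, 0.003, 0], [0.001, 0, 0.012, 0, 0, 0.003, 0], [0.001, 0, 0.012, 0, 0, 0.003, 0], [0.001, 0, 0.012, 0, 0, 0.003, 0], [0, 0, 0, 0, 0, 0, 0]]

```text
time: 11.38
position: [536.3, -11.5, 62.0]
tcp_rot: [2.539, 1.849, 0.002]
contact_force: [0.1, 0.2, -0.7]
finger_gap: 0.7
```

Run:
```python
from h import *
where()
plan((535.1,-12.9,51),Rt(-17.8),3)
```

```text
t 11.38 pos [536.3 -11.5  62. ] z [ 0.002 -0.    -1.   ] y [ 0.952 -0.307  0.002] gap 0.7 F [ 0.1  0.2 -0.7]
q [-0.19  0.92  0.22  1.98 -0.6   0.31  0.2 ]
n 3 dist 11.2 ang 0.1
[-0.001, -0.0, 0.007, 0.001, -0.0, -0.0]
[-0.001, -0.0, 0.007, 0.001, -0.0, -0.0]
[-0.001, -0.0, 0.007, 0.001, -0.0, -0.0]
```

Emit:
play_rows:
  steps:
    - [[-0.001, 0, 0.007, 0, 0, 0, 0], [-0.001, 0, 0.007, 0, 0, 0, 0], [-0.001, 0, 0.007, 0, 0, 0, 0], [0, 0, 0, 0, 0, 0, 0]]

```text
time: 11.88
position: [535.9, -13.2, 51.0]
tcp_rot: [2.538, 1.849, 0.002]
contact_force: [0.8, -0.7, -1.1]
finger_gap: 0.702
```

Run:
```python
from h import *
where()
im=save('side','pics/side6.png')[:,:,::-1]
cv2.imwrite('pics/c6.png',cv2.resize(im[180:300,180:330],None,fx=5,fy=5))
```

```text
t 11.88 pos [535.9 -13.2  51. ] z [ 0.002 -0.    -1.   ] y [ 0.952 -0.307  0.002] gap 0.702 F [ 0.8 -0.7 -1.1]
q [-0.18  0.93  0.2   1.98 -0.6   0.28  0.21]
```

View pics/c6.png

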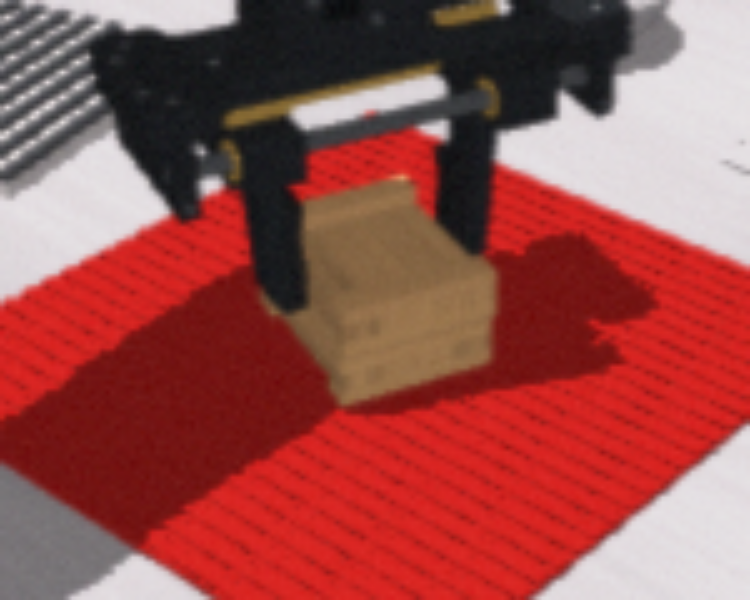

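Emit:
play_rows:
  steps:
    - [[0.001, -0.001, 0.003, 0, 0, 0, 0], [0, 0, 0.003, 0, 0, 0, 0], [0, 0, 0, 0, 0, 0, 0]]

```text
time: 12.3
position: [535.8, -12.4, 48.9]
tcp_rot: [2.538, 1.849, 0.004]
contact_force: [-0.8, -0.5, -1.7]
finger_gap: 0.702
```

Run:
```python
from h import *
where()
```

```text
t 12.3 pos [535.8 -12.4  48.9] z [ 0.003  0.    -1.   ] y [ 0.952 -0.307  0.003] gap 0.702 F [-0.8 -0.5 -1.7]
q [-0.18  0.94  0.19  1.98 -0.6   0.28  0.21]
```

Emit:
play_rows:
  steps:
    - [[0, 0, 0.003, 0, 0, 0, 0], [0, 0, 0, 0, 0, 0, 0]]

```text
time: 12.55
position: [536.0, -12.4, 49.0]
tcp_rot: [2.539, 1.848, 0.006]
contact_force: [0.2, -0.9, -0.4]
finger_gap: 0.699
```

Emit:
play_rows:
  steps:
    - [[0, 0, 0, 0, 0, 0, 1], [0, 0, 0, 0, 0, 0, 1], [0, 0, 0, 0, 0, 0, 1], [0, 0, 0, 0, 0, 0, 1]]

```text
time: 13.05
position: [536.2, -12.4, 48.6]
tcp_rot: [2.538, 1.848, 0.006]
contact_force: [0.6, 0.1, -0.9]
finger_gap: 0.998
```

Run:
```python
from h import *
where()
im=save('side','pics/side7.png')[:,:,::-1]
cv2.imwrite('pics/c7.png',cv2.resize(im[180:300,180:330],None,fx=5,fy=5))
```

```text
t 13.05 pos [536.2 -12.4  48.6] z [ 0.004  0.001 -1.   ] y [ 0.952 -0.307  0.004] gap 0.998 F [ 0.6  0.1 -0.9]
q [-0.18  0.94  0.19  1.98 -0.6   0.28  0.21]
```

View pics/c7.png

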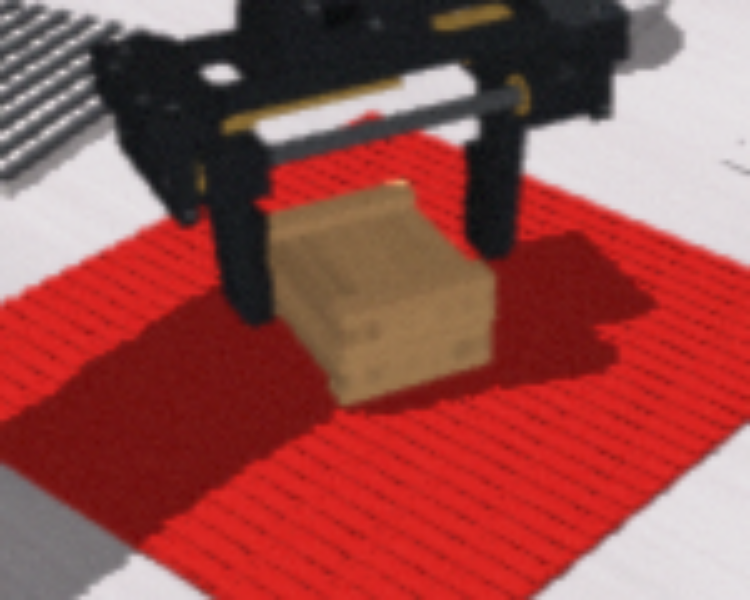

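```bash
cat >> h.py <<'E'
J=-17.8
XT=np.array([np.cos(np.radians(72.2)),np.sin(np.radians(72.2)),0])
def G2T(G,tilt,jaw=J):
    r=Rt(jaw,tilt); return np.array(G,float)-3*r[:,2], r
E
python3 - <<'E'
from h import *
where()
c=np.array([535.2,-13.6,0])
G=c-8*XT; G[2]=78
a=plan(*G2T(G,0),2)
plan(*G2T(G,45),5,P0=a)
E
```

```text
t 13.1 pos [536.2 -12.4  48.6] z [ 0.004  0.001 -1.   ] y [ 0.952 -0.307  0.004] gap 0.998 F [ 1.   0.8 -0.1]
q [-0.18  0.94  0.19  1.98 -0.6   0.28  0.21]
n 2 dist 33.8 ang 0.2
[-0.009, -0.0, -0.032, 0.002, -0.001, -0.001]
[-0.009, -0.001, -0.032, 0.002, -0.001, -0.001]
n 5 dist 2.3 ang 45.0
[-0.001, -0.0, 0.0, -0.0, 0.2, -0.0]
[-0.001, -0.0, 0.0, -0.0, 0.2, -0.0]
[-0.001, -0.0, 0.0, -0.0, 0.2, -0.0]
[-0.001, -0.0, -0.0, -0.0, 0.2, -0.0]
[-0.001, -0.0, -0.0, -0.0, 0.2, -0.0]
```

Emit:
play_rows:
  steps:
    - [[-0.009, 0, -0.032, 0, 0, 0, 1], [-0.009, 0, -0.032, 0, 0, 0, 1], [-0.001, 0, 0, 0, 0.2, 0, 1], [-0.001, 0, 0, 0, 0.2, 0, 1], [-0.001, 0, 0, 0, 0.2, 0, 1], [-0.001, 0, 0, 0, 0.2, 0, 1], [-0.001, 0, 0, 0, 0.2, 0, 1], [0, 0, 0, 0, 0, 0, 1]]

```text
time: 14.1
position: [534.9, -25.7, 86.4]
tcp_rot: [-2.045, -1.513, -0.877]
contact_force: [-0.6, -0.1, 0.2]
finger_gap: 1.0
```

Run:
```python
from h import *
where()
c=np.array([535.2,-13.6,0])
G=c-8*XT; G[2]=78
plan(*G2T(G,45),3)
p,r,s=st(); print('G',(p+3*r[:,2]).round(1), 'tilt',np.degrees(np.arctan2(r[:,2]@XT,-r[2,2])))
im=save('side','pics/side8.png')[:,:,::-1]
im=save('top','pics/top8.png')[:,:,::-1]
```

```text
t 14.1 pos [534.9 -25.7  86.4] z [ 0.226  0.679 -0.698] y [ 0.954 -0.3    0.017] gap 1.0 F [-0.6 -0.1  0.2]
q [ 0.78  1.12 -0.7   1.99 -0.66  0.29  0.75]
n 3 dist 7.3 ang 1.2
[-0.002, -0.002, 0.004, 0.003, -0.005, 0.007]
[-0.002, -0.002, 0.004, 0.003, -0.005, 0.007]
[-0.002, -0.002, 0.004, 0.003, -0.005, 0.007]
G [535.6 -23.7  84.3] tilt 45.710994355355275
```

View pics/side8.png

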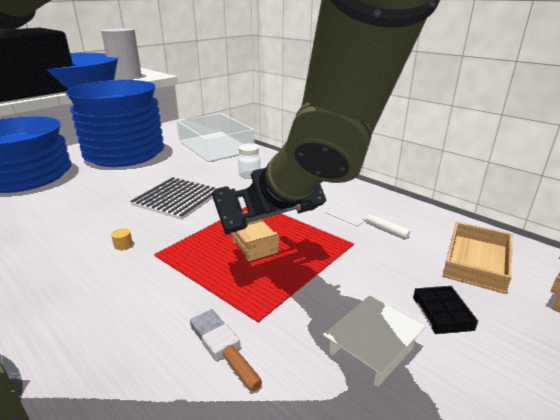

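View pics/top8.png

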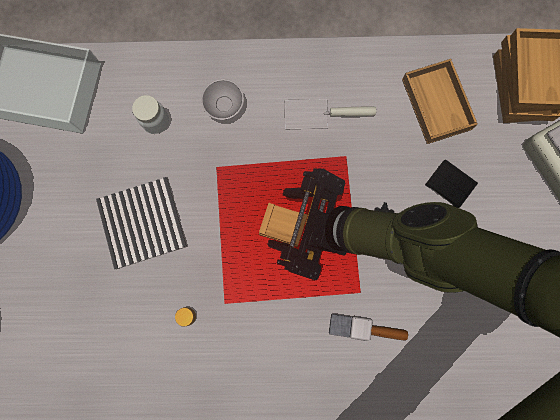

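Run:
```python
from h import *
c=np.array([535.2,-13.6,0])
G=c-8*XT; G[2]=29
plan(*G2T(G,45),5)
```

```text
n 5 dist 58.5 ang 1.7
[-0.018, -0.002, 0.015, 0.001, -0.003, 0.007]
[-0.018, -0.002, 0.015, 0.001, -0.003, 0.007]
[-0.018, -0.002, 0.015, 0.001, -0.003, 0.007]
[-0.018, -0.001, 0.015, 0.001, -0.003, 0.007]
[-0.017, -0.001, 0.016, 0.001, -0.003, 0.007]
```

Emit:
play_rows:
  steps:
    - [[-0.018, -0.002, 0.015, 0.001, -0.003, 0.007, 1], [-0.018, -0.002, 0.015, 0.001, -0.003, 0.007, 1], [-0.018, -0.002, 0.015, 0.001, -0.003, 0.007, 1], [-0.018, -0.001, 0.015, 0.001, -0.003, 0.007, 1], [0, 0, 0, 0, 0, 0, 1]]

```text
time: 14.82
position: [533.0, -18.4, 42.1]
tcp_rot: [-2.048, -1.522, -0.849]
contact_force: [-0.7, -0.3, 0.9]
finger_gap: 0.998
```

```bash
cat >> h.py <<'E'
def gw():
    where(); p,r,s=st(); print('G',(p+3*r[:,2]).round(1), 'tilt',np.degrees(np.arctan2(r[:,2]@XT,-r[2,2])).round(1))
E
python3 - <<'E'
from h import *
gw()
c=np.array([535.2,-13.6,0])
G=c-8*XT; G[2]=28.5
plan(*G2T(G,45),3)
im=save('top','pics/top9.png')[:,:,::-1]
im2=save('side','pics/side9.png')[:,:,::-1]
cv2.imwrite('pics/c9.png',np.hstack([cv2.resize(im[160:290,240:360],None,fx=4,fy=4)[:480],cv2.resize(im2[180:300,200:280],None,fx=4,fy=4)]))
E
```

```text
t 14.82 pos [533.  -18.4  42.1] z [ 0.21   0.672 -0.71 ] y [ 0.957 -0.291  0.007] gap 0.998 F [-0.7 -0.3  0.9]
q [ 0.76  1.2  -0.69  1.97 -0.65  0.23  0.78]
G [533.6 -16.4  40. ] tilt 44.8
n 3 dist 12.5 ang 1.0
[-0.008, 0.0, 0.003, -0.002, 0.002, 0.007]
[-0.008, 0.0, 0.003, -0.002, 0.002, 0.007]
[-0.008, 0.0, 0.003, -0.002, 0.002, 0.007]
```

View pics/c9.png

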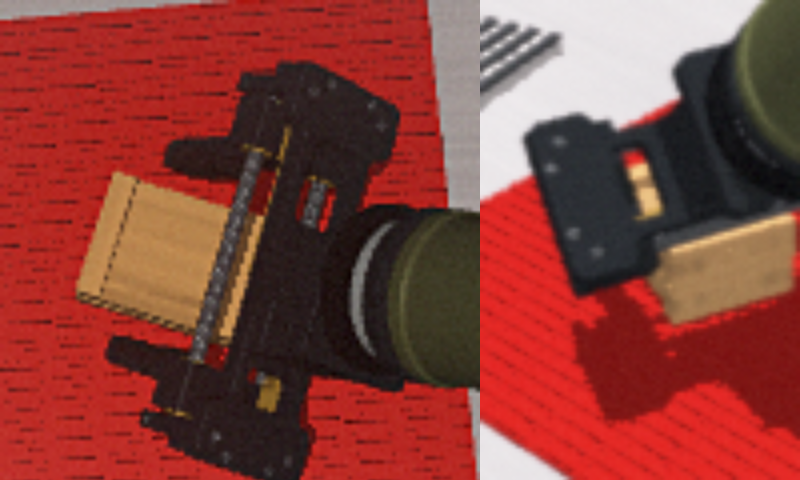

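Emit:
play_rows:
  steps:
    - [[-0.008, 0, 0.003, 0, 0, 0.007, 1], [-0.008, 0, 0.003, 0, 0, 0.007, 1], [-0.008, 0, 0.003, 0, 0, 0.007, 1], [0, 0, 0, 0, 0, 0, 1]]

```text
time: 15.42
position: [532.0, -24.5, 31.1]
tcp_rot: [-2.059, -1.502, -0.846]
contact_force: [-0.1, -0.1, -0.5]
finger_gap: 1.001
```

Run:
```python
from h import *
gw()
c=np.array([535.2,-13.6,0])
G=c-8*XT; G[2]=28.5
plan(*G2T(G,45),1)
im=save('top','pics/top10.png')[:,:,::-1]
im2=save('side','pics/side10.png')[:,:,::-1]
cv2.imwrite('pics/c10.png',np.hstack([cv2.resize(im[160:290,240:360],None,fx=4,fy=4)[:480],cv2.resize(im2[180:300,200:280],None,fx=4,fy=4)]))
```

```text
t 15.43 pos [532.  -24.5  31.1] z [ 0.212  0.672 -0.71 ] y [ 0.953 -0.304 -0.003] gap 1.001 F [-0.1 -0.1 -0.5]
q [ 0.77  1.22 -0.68  1.97 -0.65  0.23  0.78]
G [532.7 -22.5  29. ] tilt 44.8
n 1 dist 1.3 ang 0.3
[0.001, -0.001, 0.002, -0.005, 0.005, -0.001]
```

View pics/c10.png

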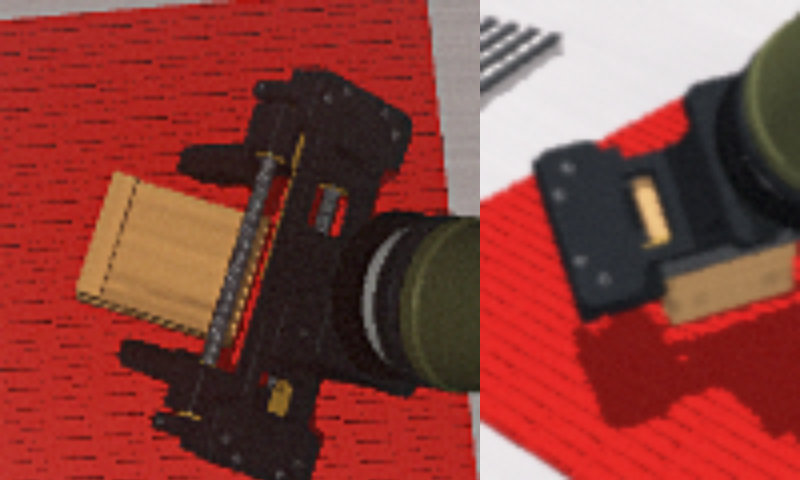

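Emit:
play_rows:
  steps:
    - [[0, 0, 0, 0, 0, 0, 0], [0, 0, 0, 0, 0, 0, 0], [0, 0, 0, 0, 0, 0, 0], [0, 0, 0, 0, 0, 0, 0], [0, 0, 0, 0, 0, 0, 0]]
  force: 50

```text
time: 16.15
position: [532.2, -23.8, 31.9]
tcp_rot: [-2.058, -1.504, -0.846]
contact_force: [-0.2, -0.9, 0.0]
finger_gap: 0.7
```

Run:
```python
from h import *
gw()
p,r,s=st()
a=plan(p+[0,0,45],r,3)
r2=Rt(J,-45)
plan(p+[0,0,60],r2,10,P0=a)
im=save('top','pics/top11.png')[:,:,::-1]
im2=save('side','pics/side11.png')[:,:,::-1]
cv2.imwrite('pics/c11.png',np.hstack([cv2.resize(im[160:290,240:360],None,fx=4,fy=4)[:480],cv2.resize(im2[180:300,200:280],None,fx=4,fy=4)]))
```

```text
t 16.15 pos [532.2 -23.8  31.9] z [ 0.212  0.672 -0.709] y [ 0.953 -0.303 -0.002] gap 0.7 F [-0.2 -0.9  0. ]
q [ 0.77  1.22 -0.69  1.97 -0.65  0.23  0.78]
G [532.8 -21.8  29.8] tilt 44.8
n 3 dist 45.0 ang 0.0
[0.021, -0.0, -0.021, 0.0, 0.0, 0.0]
[0.021, -0.0, -0.021, 0.0, 0.0, 0.0]
[0.021, -0.0, -0.021, 0.0, 0.0, 0.0]
n 10 dist 15.0 ang 89.8
[0.002, -0.0, -0.002, -0.0, -0.2, 0.0]
[0.002, -0.0, -0.002, -0.0, -0.2, 0.0]
[0.001, -0.0, -0.003, -0.0, -0.2, 0.0]
[0.001, -0.0, -0.003, -0.0, -0.2, 0.0]
[0.0, -0.0, -0.003, -0.0, -0.2, 0.0]
[-0.0, -0.0, -0.003, -0.0, -0.2, 0.0]
[-0.0, -0.0, -0.003, -0.0, -0.2, 0.0]
[-0.001, -0.0, -0.003, -0.0, -0.2, 0.0]
[-0.001, -0.0, -0.003, -0.0, -0.2, 0.0]
[-0.002, -0.0, -0.002, -0.0, -0.2, 0.0]
```

View pics/c11.png

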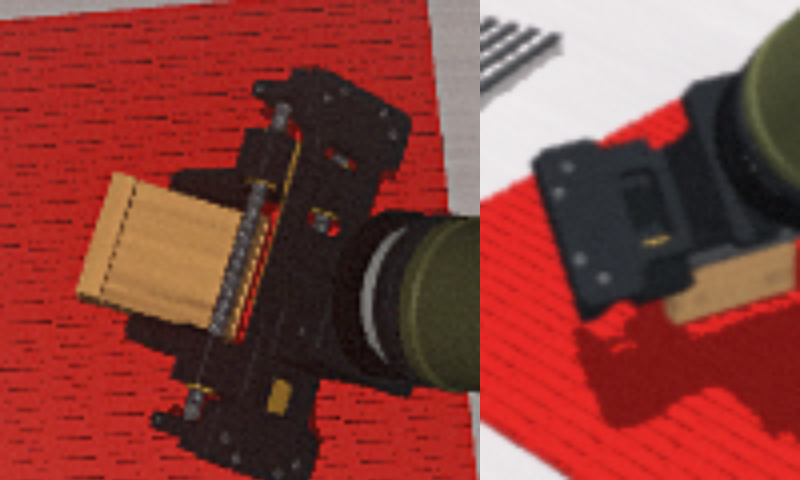

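Emit:
play_rows:
  steps:
    - [[0.01, 0, -0.01, 0, 0, 0, 0], [0.018, 0, -0.018, 0, 0, 0, 0], [0.018, 0, -0.018, 0, 0, 0, 0], [0.018, 0, -0.018, 0, 0, 0, 0], [0.012, 0, -0.012, 0, 0, 0, 0]]

```text
time: 16.88
position: [532.0, -24.6, 88.3]
tcp_rot: [-2.061, -1.504, -0.844]
contact_force: [-0.2, -0.2, -3.2]
finger_gap: 0.702
```

Run:
```python
from h import *
gw()
im2=save('side','pics/side12.png')[:,:,::-1]
cv2.imwrite('pics/c12.png',cv2.resize(im2[150:300,180:330],None,fx=4,fy=4))
```

```text
t 16.88 pos [532.  -24.6  88.3] z [ 0.212  0.67  -0.711] y [ 0.953 -0.304 -0.003] gap 0.702 F [-0.2 -0.2 -3.2]
q [ 0.76  1.1  -0.68  1.99 -0.67  0.3   0.73]
G [532.6 -22.6  86.1] tilt 44.7
```

View pics/c12.png

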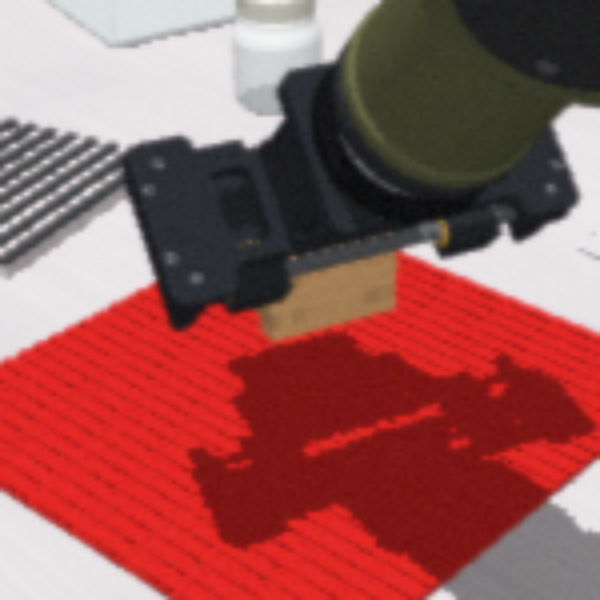

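Emit:
play_rows:
  steps:
    - [[0.002, 0, -0.002, 0, -0.12, 0, 0], [0.002, 0, -0.002, 0, -0.18, 0, 0], [0.001, 0, -0.003, 0, -0.18, 0, 0], [0.001, 0, -0.003, 0, -0.18, 0, 0], [0, 0, -0.003, 0, -0.18, 0, 0], [0, 0, -0.003, 0, -0.18, 0, 0], [0, 0, 0, 0, -0.18, 0, 0], [0, 0, 0, 0, -0.18, 0, 0], [0, 0, 0, 0, -0.18, 0, 0], [0, 0, 0, 0, -0.18, 0, 0]]

```text
time: 18.18
position: [527.3, -17.4, 99.1]
tcp_rot: [2.184, 1.597, -0.703]
contact_force: [-0.2, 0.5, -3.2]
finger_gap: 0.701
```

Run:
```python
from h import *
gw()
G=np.array([532.7,-22,90])
plan(*G2T(G,-45))
im2=save('side','pics/side13.png')[:,:,::-1]
cv2.imwrite('pics/c13.png',cv2.resize(im2[150:300,180:330],None,fx=4,fy=4))
```

```text
t 18.18 pos [527.3 -17.4  99.1] z [-0.187 -0.544 -0.818] y [ 0.951 -0.307 -0.014] gap 0.701 F [-0.2  0.5 -3.2]
q [-0.74  1.16  0.82  1.79 -0.32  0.75 -0.22]
G [526.8 -19.   96.6] tilt -35.1
n 1 dist 9.5 ang 9.9
[0.007, 0.013, 0.012, -0.015, -0.22, 0.01]
```

View pics/c13.png

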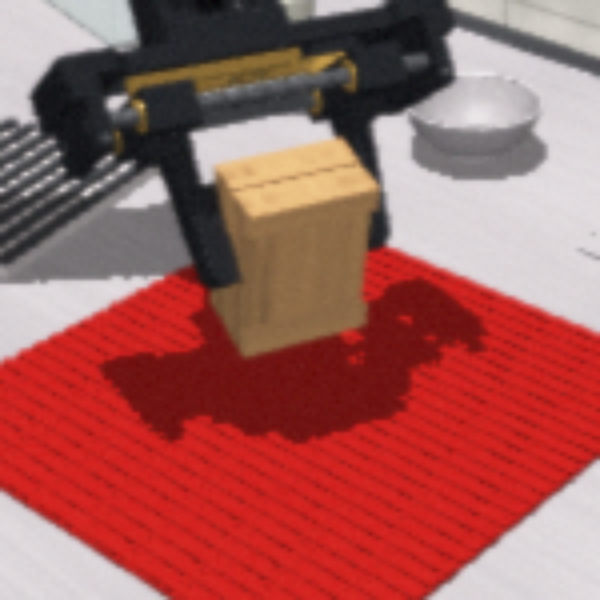

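Run:
```python
from h import *
G=np.array([531,-20,90])
a=plan(*G2T(G,-45.2),2)
G[2]=58
a=plan(*G2T(G,-45.2),3,P0=a)
```

```text
n 2 dist 7.1 ang 10.0
[-0.001, 0.005, 0.004, -0.006, -0.11, 0.011]
[-0.001, 0.005, 0.005, -0.006, -0.11, 0.011]
n 3 dist 32.0 ang 0.0
[0.015, 0.0, 0.015, 0.0, 0.0, 0.0]
[0.015, 0.0, 0.015, 0.0, 0.0, 0.0]
[0.015, 0.0, 0.015, 0.0, 0.0, 0.0]
```

Emit:
play_rows:
  steps:
    - [[-0.001, 0.005, 0.004, -0.006, -0.11, 0.011, 0], [-0.001, 0.005, 0.005, -0.006, -0.11, 0.011, 0], [0.015, 0, 0.015, 0, 0, 0, 0], [0.015, 0, 0.015, 0, 0, 0, 0], [0.015, 0, 0.015, 0, 0, 0, 0], [0, 0, 0, 0, 0, 0, 0]]

```text
time: 18.98
position: [528.1, -14.0, 54.3]
tcp_rot: [2.069, 1.51, -0.856]
contact_force: [0.9, 0.9, -2.3]
finger_gap: 0.693
```

Run:
```python
from h import *
gw()
G=np.array([531,-20,56])
plan(*G2T(G,-45.2),2)
im2=save('side','pics/side14.png')[:,:,::-1]
cv2.imwrite('pics/c14.png',cv2.resize(im2[150:300,180:330],None,fx=4,fy=4))
```

```text
t 18.98 pos [528.1 -14.   54.3] z [-0.224 -0.664 -0.713] y [ 0.951 -0.309 -0.01 ] gap 0.693 F [ 0.9  0.9 -2.3]
q [-0.8   1.34  0.86  1.7  -0.3   0.82 -0.32]
G [527.4 -16.   52.1] tilt -44.5
n 2 dist 6.5 ang 0.9
[-0.005, 0.005, -0.001, -0.006, -0.008, 0.003]
[-0.005, 0.005, -0.001, -0.006, -0.008, 0.003]
```

View pics/c14.png

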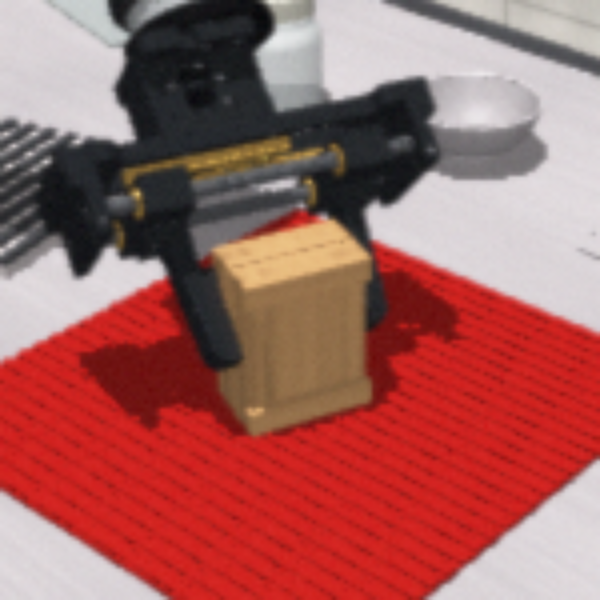

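Emit:
play_rows:
  steps:
    - [[-0.001, 0, -0.001, -0.006, -0.008, 0, 0], [-0.001, 0, -0.001, -0.006, -0.008, 0, 0], [0, 0, 0, 0, 0, 0, 0]]

```text
time: 19.4
position: [527.7, -14.6, 55.6]
tcp_rot: [2.055, 1.504, -0.858]
contact_force: [0.4, -0.2, -3.4]
finger_gap: 0.695
```

Run:
```python
from h import *
gw()
```

```text
t 19.4 pos [527.7 -14.6  55.6] z [-0.218 -0.675 -0.705] y [ 0.953 -0.304 -0.003] gap 0.695 F [ 0.4 -0.2 -3.4]
q [-0.81  1.34  0.87  1.71 -0.3   0.81 -0.33]
G [527.1 -16.6  53.4] tilt -45.2
```

Now lower the last ~1.5 mm and look for contact.

Emit:
play_rows:
  steps:
    - [[0.002, 0, 0.002, 0, 0, 0, 0], [0, 0, 0, 0, 0, 0, 0]]

```text
time: 19.65
position: [527.8, -14.6, 54.1]
tcp_rot: [2.055, 1.504, -0.858]
contact_force: [0.4, -0.1, -2.4]
finger_gap: 0.703
```

Emit:
play_rows:
  steps:
    - [[0.002, 0, 0.002, 0, 0, 0, 0], [0, 0, 0, 0, 0, 0, 0]]

```text
time: 19.9
position: [527.8, -14.7, 54.1]
tcp_rot: [2.054, 1.503, -0.859]
contact_force: [-0.2, -0.7, -2.7]
finger_gap: 0.697
```

Run:
```python
from h import *
gw()
im2=save('side','pics/side15.png')[:,:,::-1]
cv2.imwrite('pics/c15.png',cv2.resize(im2[190:270,210:290],None,fx=7,fy=7,interpolation=cv2.INTER_CUBIC))
```

```text
t 19.9 pos [527.8 -14.7  54.1] z [-0.218 -0.676 -0.704] y [ 0.953 -0.304 -0.003] gap 0.697 F [-0.2 -0.7 -2.7]
q [-0.81  1.34  0.87  1.71 -0.3   0.81 -0.33]
G [527.1 -16.7  52. ] tilt -45.2
```

View pics/c15.png

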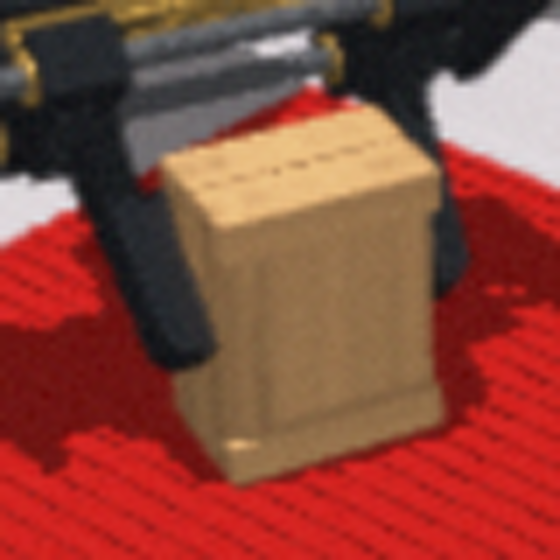

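Emit:
play_rows:
  steps:
    - [[0.003, 0, 0.003, 0, 0, 0, 0], [0, 0, 0, 0, 0, 0, 0]]

```text
time: 20.2
position: [527.9, -14.7, 54.1]
tcp_rot: [2.053, 1.501, -0.86]
contact_force: [-0.4, -0.4, -3.5]
finger_gap: 0.698
```

Run:
```python
from h import *
gw(); print(bot.sense()['torque'])
```

```text
t 20.2 pos [527.9 -14.7  54.1] z [-0.218 -0.677 -0.703] y [ 0.953 -0.304 -0.003] gap 0.698 F [-0.4 -0.4 -3.5]
q [-0.81  1.35  0.87  1.7  -0.3   0.82 -0.33]
G [527.3 -16.8  52. ] tilt -45.3
[ 1.04777661 -0.2953585  -0.02899712]
```

Emit:
play_rows:
  steps:
    - [[0, 0, 0, 0, 0, 0, 1], [0, 0, 0, 0, 0, 0, 1], [0, 0, 0, 0, 0, 0, 1], [0, 0, 0, 0, 0, 0, 1]]

```text
time: 20.7
position: [528.0, -15.9, 54.2]
tcp_rot: [2.053, 1.5, -0.861]
contact_force: [-0.3, -0.3, -0.4]
finger_gap: 1.001
```

Run:
```python
from h import *
gw()
im2=save('side','pics/side16.png')[:,:,::-1]
cv2.imwrite('pics/c16.png',cv2.resize(im2[190:270,210:290],None,fx=7,fy=7,interpolation=cv2.INTER_CUBIC))
```

```text
t 20.7 pos [528.  -15.9  54.2] z [-0.218 -0.678 -0.702] y [ 0.952 -0.305 -0.002] gap 1.001 F [-0.3 -0.3 -0.4]
q [-0.81  1.35  0.87  1.7  -0.3   0.81 -0.33]
G [527.3 -18.   52.1] tilt -45.4
```

View pics/c16.png

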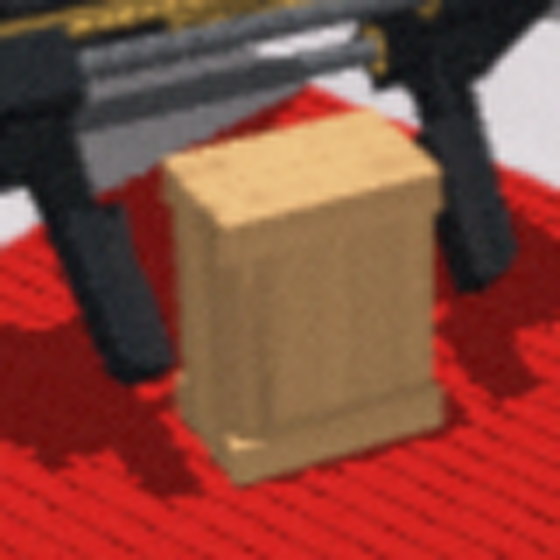

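Run:
```python
from h import *
G=np.array([525,-22,108])
a=plan(*G2T(G,-45),2)
G=np.array([524,-27,108])
a=plan(*G2T(G,45),10,P0=a)
```

```text
n 2 dist 56.1 ang 0.4
[-0.043, -0.001, -0.036, -0.0, 0.005, 0.001]
[-0.043, -0.001, -0.036, -0.0, 0.005, 0.001]
n 10 dist 9.3 ang 90.0
[-0.001, 0.0, 0.001, 0.0, 0.2, 0.0]
[-0.002, 0.0, 0.001, 0.0, 0.2, 0.0]
[-0.002, 0.0, 0.001, 0.0, 0.2, 0.0]
[-0.002, 0.0, 0.001, 0.0, 0.2, 0.0]
[-0.002, 0.0, 0.0, 0.0, 0.2, 0.0]
[-0.002, 0.0, -0.0, 0.0, 0.2, 0.0]
[-0.002, 0.0, -0.0, 0.0, 0.2, 0.0]
[-0.002, 0.0, -0.001, 0.0, 0.2, 0.0]
[-0.002, 0.0, -0.001, 0.0, 0.2, 0.0]
[-0.002, 0.0, -0.001, 0.0, 0.2, 0.0]
```

Emit:
play_rows:
  steps:
    - [[-0.02, 0, -0.02, 0, 0, 0, 1], [-0.032, 0, -0.03, 0, 0, 0, 1], [-0.032, 0, -0.03, 0, 0, 0, 1], [0, 0, 0, 0, 0.2, 0, 1], [-0.002, 0, 0.001, 0, 0.2, 0, 1], [-0.002, 0, 0.001, 0, 0.2, 0, 1], [-0.002, 0, 0.001, 0, 0.2, 0, 1], [-0.002, 0, 0, 0, 0.2, 0, 1], [-0.002, 0, 0, 0, 0.2, 0, 1], [-0.002, 0, 0, 0, 0.2, 0, 1], [-0.002, 0, -0.001, 0, 0.2, 0, 1], [-0.002, 0, -0.001, 0, 0.2, 0, 1], [-0.002, 0, -0.001, 0, 0.2, 0, 1], [0, 0, 0, 0, 0, 0, 1]]

```text
time: 22.5
position: [528.2, -40.2, 131.5]
tcp_rot: [-2.049, -1.515, -0.894]
contact_force: [0.5, -0.3, 0.4]
finger_gap: 1.001
```

Run:
```python
from h import *
gw()
G=np.array([524,-27,80])
a=plan(*G2T(G,45),3)
im=save('top','pics/top17.png')[:,:,::-1]
im2=save('side','pics/side17.png')[:,:,::-1]
cv2.imwrite('pics/c17.png',np.hstack([cv2.resize(im[160:290,240:360],None,fx=4,fy=4)[:480],cv2.resize(im2[170:290,200:280],None,fx=4,fy=4)]))
```

```text
t 22.5 pos [528.2 -40.2 131.5] z [ 0.239  0.677 -0.696] y [ 0.952 -0.305  0.03 ] gap 1.001 F [ 0.5 -0.3  0.4]
q [ 0.77  1.01 -0.63  2.   -0.81  0.39  0.87]
G [528.9 -38.1 129.4] tilt 45.9
n 3 dist 50.9 ang 1.9
[-0.019, -0.006, 0.027, 0.009, -0.007, 0.009]
[-0.019, -0.006, 0.027, 0.009, -0.007, 0.009]
[-0.019, -0.006, 0.027, 0.009, -0.007, 0.009]
```

View pics/c17.png

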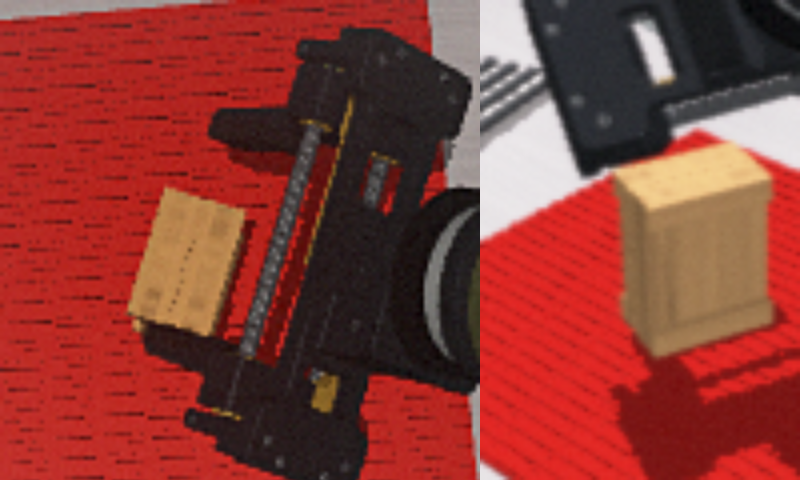

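Run:
```python
from h import *
for p in((165,188),(245,210),(212,338),(130,315),(188,263)): print(ray('top',(240+p[0]/4-.4,160+p[1]/4-.4),84).round(1))
print(proj('top',[525.5,-22.3,84]),proj('side',[525.5,-22.3,84]))
```

```text
[559.2 -13.   84. ]
[548.1 -50.5  84. ]
[488.  -34.1  84. ]
[499.3   4.   84. ]
[523.4 -23.4  84. ]
[[286.01359023 224.23712437]] [[252.80028007 213.3037284 ]]
```

Run:
```python
from h import *
G=np.array([523,-27.8,95])
a=plan(*G2T(G,45,-17),3)
```

```text
n 3 dist 38.2 ang 2.1
[-0.016, -0.006, 0.019, 0.011, -0.007, 0.009]
[-0.016, -0.006, 0.019, 0.011, -0.007, 0.009]
[-0.016, -0.006, 0.019, 0.011, -0.007, 0.009]
```

Emit:
play_rows:
  steps:
    - [[-0.01, -0.007, 0.01, 0.011, -0.007, 0.009, 1], [-0.016, -0.006, 0.019, 0.011, -0.007, 0.009, 1], [-0.016, -0.006, 0.019, 0.011, -0.007, 0.009, 1], [0, 0, 0, 0, 0, 0, 1]]

```text
time: 23.1
position: [521.7, -24.0, 102.8]
tcp_rot: [-2.039, -1.533, -0.837]
contact_force: [-0.3, -0.4, 0.1]
finger_gap: 0.997
```

Run:
```python
from h import *
gw()
G=np.array([523,-27.8,52])
a=plan(*G2T(G,45,-17),4)
im=save('top','pics/top18.png')[:,:,::-1]
im2=save('side','pics/side18.png')[:,:,::-1]
cv2.imwrite('pics/c18.png',np.hstack([cv2.resize(im[160:290,240:360],None,fx=4,fy=4)[:480],cv2.resize(im2[170:290,200:280],None,fx=4,fy=4)]))
```

```text
t 23.1 pos [521.7 -24.  102.8] z [ 0.198  0.673 -0.713] y [ 0.96  -0.279  0.003] gap 0.997 F [-0.3 -0.4  0.1]
q [ 0.73  1.05 -0.61  2.01 -0.81  0.36  0.87]
G [522.3 -22.  100.6] tilt 44.5
n 4 dist 49.0 ang 0.9
[-0.019, 0.001, 0.015, -0.002, 0.003, 0.004]
[-0.019, 0.001, 0.015, -0.002, 0.003, 0.004]
[-0.019, 0.001, 0.015, -0.002, 0.003, 0.004]
[-0.019, 0.001, 0.015, -0.002, 0.003, 0.004]
```

View pics/c18.png

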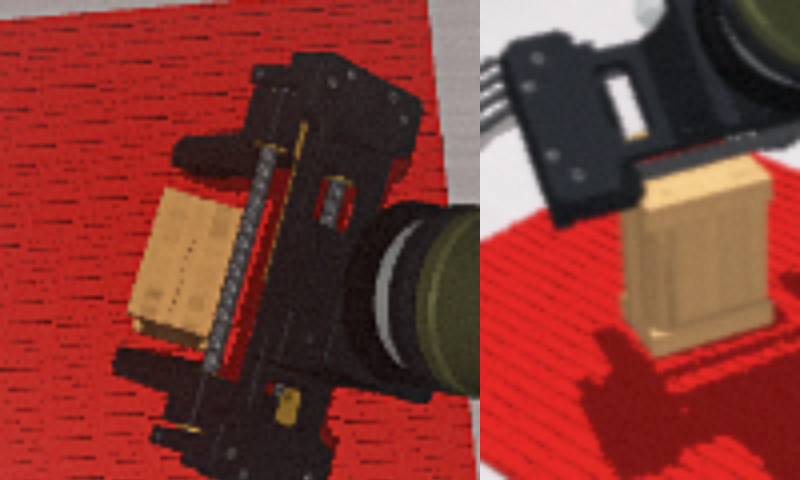

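Emit:
play_rows:
  steps:
    - [[-0.019, 0.001, 0.015, 0, 0.003, 0.004, 1], [-0.019, 0.001, 0.015, 0, 0.003, 0.004, 1], [-0.019, 0.001, 0.015, 0, 0, 0.004, 1], [0, 0, 0, 0, 0, 0, 1]]

```text
time: 23.7
position: [522.5, -30.7, 64.3]
tcp_rot: [-2.045, -1.517, -0.84]
contact_force: [-0.1, -0.3, -0.2]
finger_gap: 0.999
```

Run:
```python
from h import *
gw()
G=np.array([523,-27.8,52])
a=plan(*G2T(G,45,-17),2)
im=save('top','pics/top19.png')[:,:,::-1]
im2=save('side','pics/side19.png')[:,:,::-1]
cv2.imwrite('pics/c19.png',np.hstack([cv2.resize(im[160:290,240:360],None,fx=4,fy=4)[:480],cv2.resize(im2[170:290,200:280],None,fx=4,fy=4)]))
```

```text
t 23.7 pos [522.5 -30.7  64.3] z [ 0.202  0.675 -0.71 ] y [ 0.957 -0.289 -0.003] gap 0.999 F [-0.1 -0.3 -0.2]
q [ 0.75  1.13 -0.62  1.99 -0.8   0.31  0.91]
G [523.1 -28.7  62.2] tilt 44.8
n 2 dist 10.2 ang 0.3
[-0.007, -0.0, 0.008, -0.003, 0.002, 0.0]
[-0.007, -0.0, 0.008, -0.003, 0.002, 0.0]
```

View pics/c19.png

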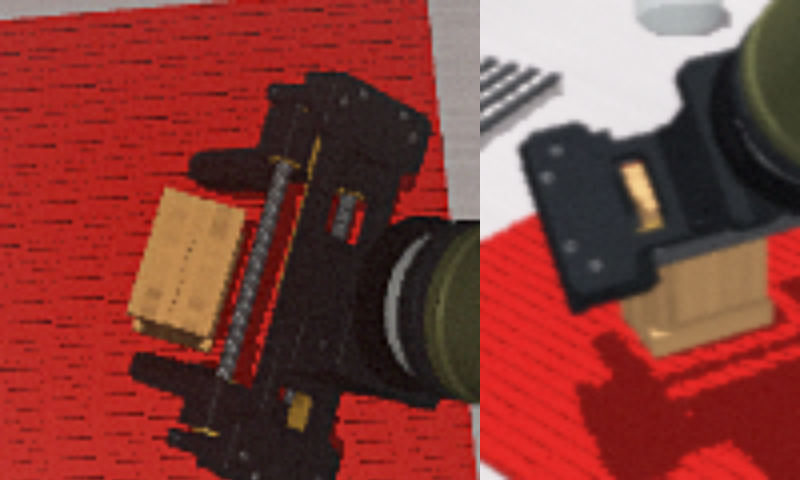

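Emit:
play_rows:
  steps:
    - [[-0.006, 0, 0.008, 0, 0, 0, 1], [-0.006, 0, 0.008, 0, 0, 0, 1], [0, 0, 0, 0, 0, 0, 1]]

```text
time: 24.18
position: [523.6, -28.6, 55.6]
tcp_rot: [-2.043, -1.519, -0.842]
contact_force: [-0.5, -0.6, -0.0]
finger_gap: 1.0
```

Run:
```python
from h import *
gw()
G=np.array([523,-27.8,52])
a=plan(*G2T(G,45,-17),2)
```

```text
t 24.18 pos [523.6 -28.6  55.6] z [ 0.203  0.675 -0.709] y [ 0.958 -0.288 -0.   ] gap 1.0 F [-0.5 -0.6 -0. ]
q [ 0.75  1.15 -0.62  1.99 -0.8   0.3   0.92]
G [524.2 -26.6  53.5] tilt 44.8
n 2 dist 2.3 ang 0.3
[-0.002, -0.001, 0.0, -0.002, 0.002, 0.002]
[-0.002, -0.001, 0.0, -0.002, 0.002, 0.002]
```

Emit:
play_rows:
  steps:
    - [[-0.003, -0.001, -0.002, 0, 0, 0, 1], [0, 0, 0, 0, 0, 0, 1], [0, 0, 0, 0, 0, 0, 0], [0, 0, 0, 0, 0, 0, 0], [0, 0, 0, 0, 0, 0, 0], [0, 0, 0, 0, 0, 0, 0], [0, 0, 0, 0, 0, 0, 0]]
  force: 50

```text
time: 25.05
position: [522.8, -30.4, 55.7]
tcp_rot: [-2.044, -1.52, -0.843]
contact_force: [-0.1, 0.4, -0.2]
finger_gap: 0.698
```

Run:
```python
from h import *
gw()
im=save('top','pics/top20.png')[:,:,::-1]
im2=save('side','pics/side20.png')[:,:,::-1]
cv2.imwrite('pics/c20.png',np.hstack([cv2.resize(im[160:290,240:360],None,fx=4,fy=4)[:480],cv2.resize(im2[170:290,200:280],None,fx=4,fy=4)]))
```

```text
t 25.05 pos [522.8 -30.4  55.7] z [ 0.203  0.675 -0.709] y [ 0.958 -0.288  0.   ] gap 0.698 F [-0.1  0.4 -0.2]
q [ 0.75  1.15 -0.62  1.99 -0.8   0.3   0.93]
G [523.4 -28.3  53.5] tilt 44.8
```

View pics/c20.png

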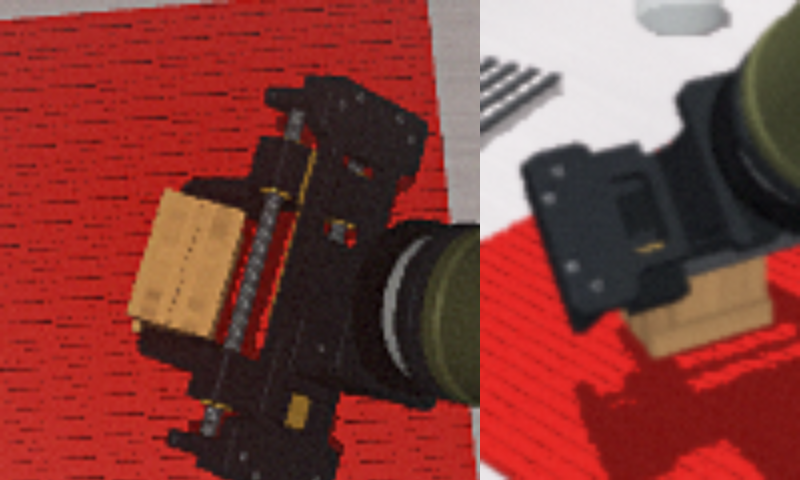

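Emit:
play_rows:
  steps:
    - [[0.01, 0, -0.01, 0, 0, 0, 0], [0.015, 0, -0.015, 0, 0, 0, 0], [0.015, 0, -0.015, 0, 0, 0, 0], [0.01, 0, -0.01, 0, 0, 0, 0]]

```text
time: 25.65
position: [522.3, -31.2, 92.0]
tcp_rot: [-2.046, -1.52, -0.84]
contact_force: [0.2, -0.2, -3.6]
finger_gap: 0.7
```

Run:
```python
from h import *
gw()
im2=save('side','pics/side21.png')[:,:,::-1]
cv2.imwrite('pics/c21.png',cv2.resize(im2[130:290,180:330],None,fx=4,fy=4))
```

```text
t 25.65 pos [522.3 -31.2  92. ] z [ 0.203  0.673 -0.711] y [ 0.957 -0.289 -0.001] gap 0.7 F [ 0.2 -0.2 -3.6]
q [ 0.74  1.07 -0.61  2.   -0.8   0.35  0.88]
G [522.9 -29.2  89.9] tilt 44.7
```

View pics/c21.png

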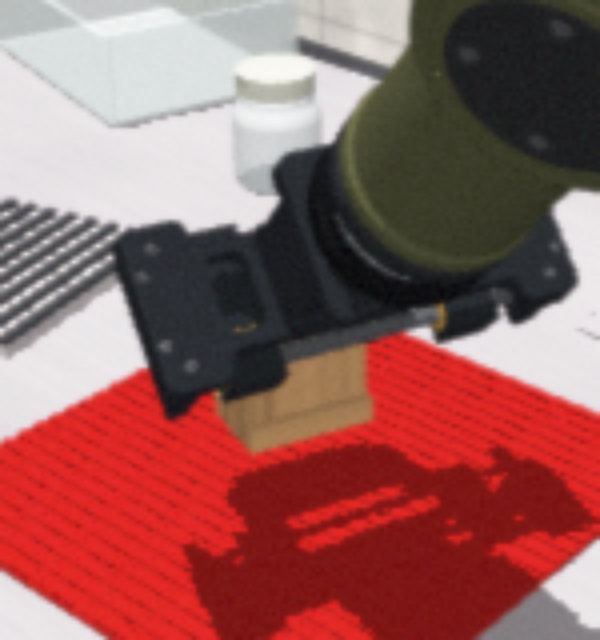

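Emit:
play_rows:
  steps:
    - [[0.002, 0, -0.002, 0, -0.12, 0, 0], [0.002, 0, -0.002, 0, -0.18, 0, 0], [0.001, 0, -0.001, 0, -0.18, 0, 0], [0, 0, 0, 0, -0.18, 0, 0], [0, 0, 0, 0, -0.18, 0, 0], [0, 0, 0, 0, -0.18, 0, 0], [0, 0, 0, 0, -0.18, 0, 0], [0, 0, 0, 0, -0.18, 0, 0], [0, 0, 0, 0, -0.18, 0, 0], [0, 0, 0, 0, -0.18, 0, 0], [0, 0, 0, 0, -0.18, 0, 0], [0, 0, 0, 0, 0, 0, 0]]

```text
time: 27.2
position: [517.5, -16.5, 92.8]
tcp_rot: [2.064, 1.55, -0.832]
contact_force: [-0.1, 0.7, -1.8]
finger_gap: 0.697
```

Run:
```python
from h import *
gw()
p,r,s=st()
G=np.array([522,-20,65])
a=plan(*G2T(G,-45.3,-17),3)
G=np.array([522,-20,35])
a=plan(*G2T(G,-45.3,-17),3,P0=a)
im2=save('side','pics/side22.png')[:,:,::-1]
cv2.imwrite('pics/c22.png',cv2.resize(im2[130:290,180:330],None,fx=4,fy=4))
```

```text
t 27.2 pos [517.5 -16.5  92.8] z [-0.208 -0.652 -0.729] y [ 0.958 -0.286 -0.018] gap 0.697 F [-0.1  0.7 -1.8]
q [-0.83  1.29  0.94  1.77 -0.36  0.81 -0.2 ]
G [516.9 -18.5  90.6] tilt -43.2
n 3 dist 26.2 ang 2.4
[0.012, 0.004, 0.012, -0.003, -0.016, 0.007]
[0.012, 0.004, 0.012, -0.003, -0.016, 0.007]
[0.012, 0.004, 0.012, -0.003, -0.016, 0.007]
n 3 dist 30.0 ang 0.0
[0.014, 0.0, 0.014, 0.0, 0.0, 0.0]
[0.014, 0.0, 0.014, 0.0, 0.0, 0.0]
[0.014, 0.0, 0.014, 0.0, 0.0, 0.0]
```

View pics/c22.png

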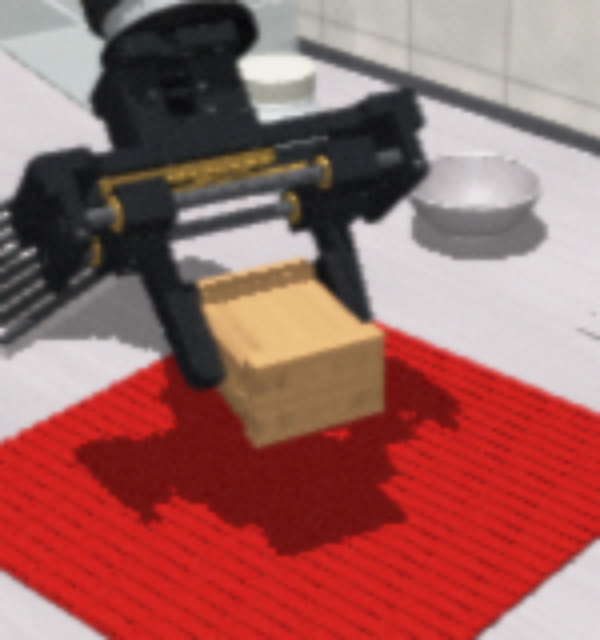

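Emit:
play_rows:
  steps:
    - [[0.012, 0.002, 0.012, -0.003, -0.016, 0.005, 0], [0.012, 0.002, 0.012, -0.003, -0.016, 0.005, 0], [0.012, 0.002, 0.012, -0.003, -0.016, 0.005, 0], [0.012, 0, 0.012, 0, 0, 0, 0], [0, 0, 0, 0, 0, 0, 0]]

```text
time: 27.88
position: [519.6, -20.9, 60.2]
tcp_rot: [2.057, 1.507, -0.849]
contact_force: [-0.2, 0.0, -2.8]
finger_gap: 0.696
```

Run:
```python
from h import *
gw()
p,r,s=st()
G=p+3*r[:,2]; G[2]=35
a=plan(*G2T(G,-45.2,-17),3)
```

```text
t 27.88 pos [519.6 -20.9  60.2] z [-0.213 -0.672 -0.709] y [ 0.953 -0.302 -0.001] gap 0.696 F [-0.2  0.  -2.8]
q [-0.83  1.36  0.93  1.75 -0.38  0.8  -0.24]
G [518.9 -22.9  58.1] tilt -44.8
n 3 dist 23.1 ang 0.7
[0.011, 0.0, 0.011, -0.003, -0.003, -0.003]
[0.011, -0.0, 0.011, -0.003, -0.003, -0.003]
[0.011, -0.0, 0.011, -0.003, -0.003, -0.003]
```

Emit:
play_rows:
  steps:
    - [[0.011, 0, 0.011, 0, -0.004, 0, 0], [0.011, 0, 0.011, 0, -0.004, 0, 0], [0.01, 0, 0.01, 0, -0.003, 0, 0], [0, 0, 0, 0, 0, 0, 0]]

```text
time: 28.38
position: [519.7, -20.9, 36.1]
tcp_rot: [2.05, 1.502, -0.857]
contact_force: [0.4, -0.2, -3.0]
finger_gap: 0.698
```

Run:
```python
from h import *
gw()
im2=save('side','pics/side23.png')[:,:,::-1]
cv2.imwrite('pics/c23.png',cv2.resize(im2[180:280,190:310],None,fx=6,fy=6))
```

```text
t 28.38 pos [519.7 -20.9  36.1] z [-0.215 -0.678 -0.703] y [ 0.953 -0.302 -0.001] gap 0.698 F [ 0.4 -0.2 -3. ]
q [-0.83  1.4   0.91  1.73 -0.4   0.78 -0.25]
G [519.1 -22.9  33.9] tilt -45.3
```

View pics/c23.png

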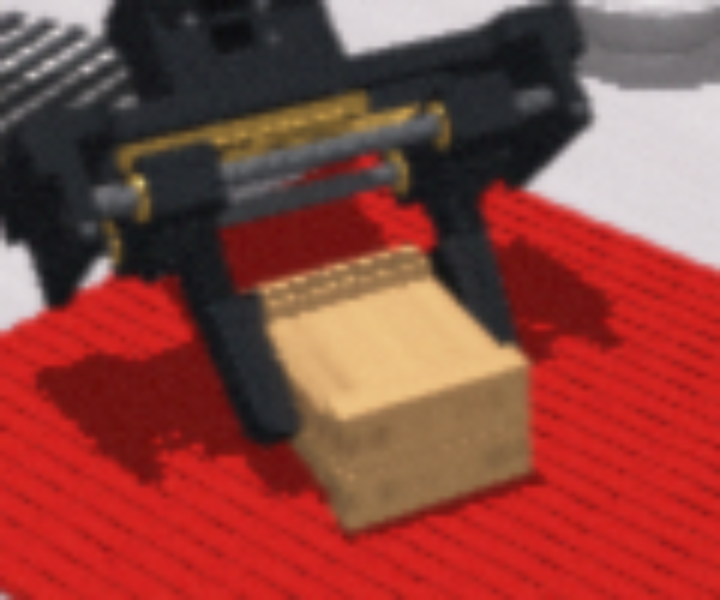

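Emit:
play_rows:
  steps:
    - [[0.003, 0, 0.003, 0, 0, 0, 0], [0.003, 0, 0.003, 0, 0, 0, 0], [0, 0, 0, 0, 0, 0, 0]]

```text
time: 28.8
position: [520.1, -21.2, 33.5]
tcp_rot: [2.05, 1.501, -0.856]
contact_force: [-0.0, -0.4, -2.1]
finger_gap: 0.7
```

Emit:
play_rows:
  steps:
    - [[0.002, 0, 0.002, 0, 0, 0, 0], [0, 0, 0, 0, 0, 0, 0]]

```text
time: 29.05
position: [520.2, -21.2, 33.5]
tcp_rot: [2.05, 1.5, -0.857]
contact_force: [-0.9, -0.3, -3.0]
finger_gap: 0.695
```

Emit:
play_rows:
  steps:
    - [[0.002, 0, 0.002, 0, 0, 0, 0], [0, 0, 0, 0, 0, 0, 0]]

```text
time: 29.3
position: [520.2, -21.2, 33.4]
tcp_rot: [2.049, 1.499, -0.858]
contact_force: [-1.6, 0.9, -0.8]
finger_gap: 0.698
```

Run:
```python
from h import *
gw()
im2=save('side','pics/side24.png')[:,:,::-1]
cv2.imwrite('pics/c24.png',cv2.resize(im2[180:280,190:310],None,fx=6,fy=6))
```

```text
t 29.3 pos [520.2 -21.2  33.4] z [-0.215 -0.68  -0.701] y [ 0.953 -0.302  0.001] gap 0.698 F [-1.6  0.9 -0.8]
q [-0.83  1.4   0.91  1.73 -0.4   0.78 -0.26]
G [519.6 -23.2  31.3] tilt -45.5
```

View pics/c24.png

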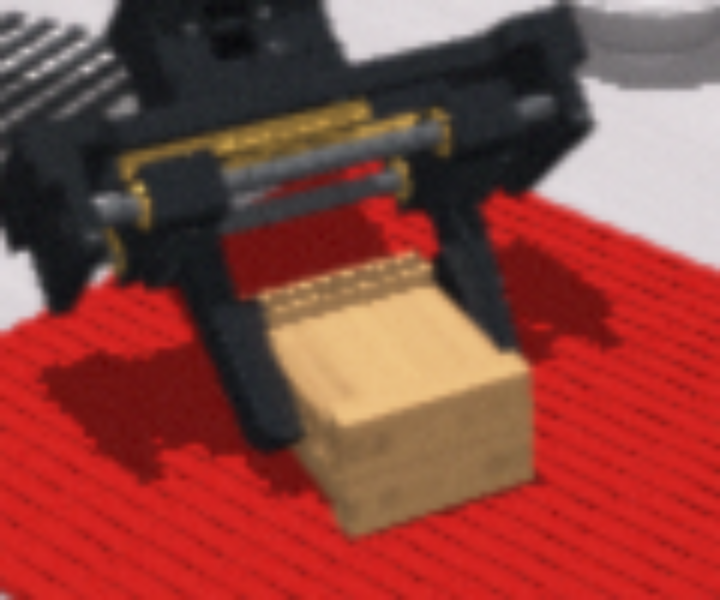

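Blocked in z with only a slight tilt change: it is on the mat. Release.

Emit:
play_rows:
  steps:
    - [[0, 0, 0, 0, 0, 0, 1], [0, 0, 0, 0, 0, 0, 1], [0, 0, 0, 0, 0, 0, 1], [0, 0, 0, 0, 0, 0, 1]]

```text
time: 29.85
position: [520.6, -22.4, 33.3]
tcp_rot: [2.048, 1.498, -0.858]
contact_force: [-0.6, 1.0, 0.0]
finger_gap: 0.996
```

Run:
```python
from h import *
gw()
p,r,s=st()
im2=save('side','pics/side25.png')[:,:,::-1]
cv2.imwrite('pics/c25.png',cv2.resize(im2[180:280,190:310],None,fx=6,fy=6))
a=plan(p+[0,0,60],r,4)
a=plan(p+[0,0,90],Rt(-17.8,0),5,P0=a)
```

```text
t 29.85 pos [520.6 -22.4  33.3] z [-0.214 -0.681 -0.7  ] y [ 0.953 -0.302  0.002] gap 0.996 F [-0.6  1.   0. ]
q [-0.82  1.41  0.91  1.73 -0.4   0.78 -0.26]
G [519.9 -24.5  31.2] tilt -45.5
n 4 dist 60.0 ang 0.0
[-0.021, 0.0, -0.021, -0.0, 0.0, -0.0]
[-0.021, 0.0, -0.021, -0.0, 0.0, -0.0]
[-0.021, 0.0, -0.021, -0.0, 0.0, -0.0]
[-0.021, 0.0, -0.021, -0.0, 0.0, -0.0]
n 5 dist 30.0 ang 45.5
[-0.009, 0.0, -0.008, 0.001, 0.202, 0.001]
[-0.007, 0.0, -0.01, 0.001, 0.202, 0.001]
[-0.006, 0.0, -0.011, 0.001, 0.202, 0.001]
[-0.004, 0.0, -0.011, 0.001, 0.202, 0.001]
[-0.002, 0.0, -0.012, 0.001, 0.202, 0.001]
```

View pics/c25.png

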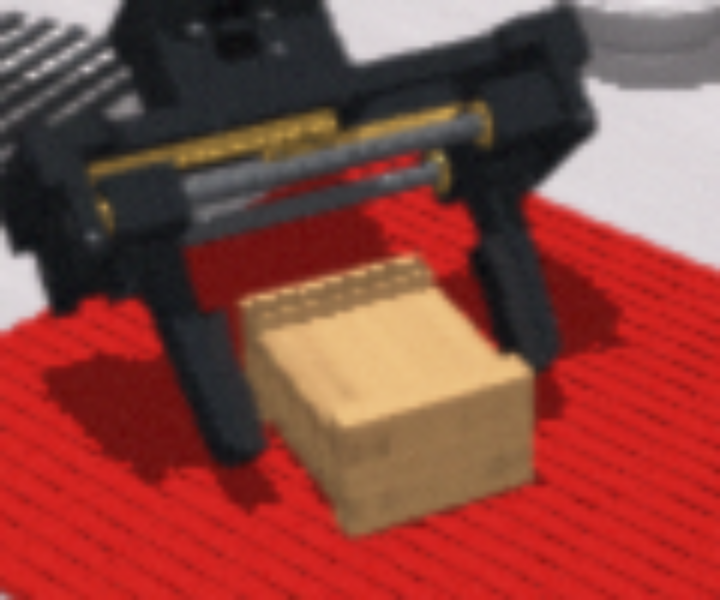

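Emit:
play_rows:
  steps:
    - [[-0.021, 0, -0.021, 0, 0, 0, 1], [-0.021, 0, -0.021, 0, 0, 0, 1], [-0.021, 0, -0.021, 0, 0, 0, 1], [-0.021, 0, -0.021, 0, 0, 0, 1], [-0.009, 0, -0.008, 0, 0.2, 0, 1], [-0.007, 0, -0.01, 0, 0.2, 0, 1], [-0.006, 0, -0.011, 0, 0.2, 0, 1], [-0.004, 0, -0.011, 0, 0.2, 0, 1], [-0.002, 0, -0.012, 0, 0.2, 0, 1], [0, 0, 0, 0, 0, 0, 1]]

```text
time: 31.15
position: [522.1, -26.0, 134.6]
tcp_rot: [2.529, 1.853, 0.022]
contact_force: [-0.3, -0.2, -0.8]
finger_gap: 1.001
```

```bash
cat >> h.py <<'E'
def big(m):
    m=cv2.morphologyEx(m.astype(np.uint8),cv2.MORPH_CLOSE,np.ones((5,5)))
    k,l,s,c=cv2.connectedComponentsWithStats(m); i=1+np.argmax(s[1:,4])
    m=(l==i).astype(np.uint8); cs,_=cv2.findContours(m,0,2); cv2.drawContours(m,[max(cs,key=len)],-1,1,-1); return m
E
python3 - <<'E'
from h import *
gw()
im=save('top','pics/top26.png')
im2=save('side','pics/side26.png')
m={}
I={'side':im2}
for n,i in I.items():
    i=i.astype(int); r,g,b=i[...,0],i[...,1],i[...,2]; k=(g>70)&(r-b>25)&(g>.45*r)
    u=proj(n,[520,-20,24])[0].astype(int); w=np.zeros(k.shape,bool); w[u[1]-40:u[1]+40,u[0]-45:u[0]+45]=1; m[n]=big(k&w)
v,c=fit(m,(518,-20,1.26),80,62,4,44); print(v,c)
a=[]
for n,i in (('top',im),('side',im2)):
    i=cv2.resize(i[:,:,::-1],None,fx=4,fy=4); h=cv2.convexHull((proj(n,box(*v,80,62,4,44))*4+2).astype(np.int32)); cv2.polylines(i,[h],True,(255,255,0),1)
    u=(proj(n,[520,-20,24])[0]*4).astype(int); a.append(i[u[1]-240:u[1]+240,u[0]-200:u[0]+200])
cv2.imwrite('pics/c26.png',np.hstack(a))
E
```

```text
t 31.15 pos [522.1 -26.  134.6] z [ 0.015  0.004 -1.   ] y [ 0.953 -0.301  0.013] gap 1.001 F [-0.3 -0.2 -0.8]
q [-0.25  0.79  0.37  2.01 -0.66  0.44  0.31]
G [522.1 -26.  131.6] tilt 0.5
[517.24754527 -31.52488711   1.25285858] 0.06328349191964955
```

View pics/c26.png

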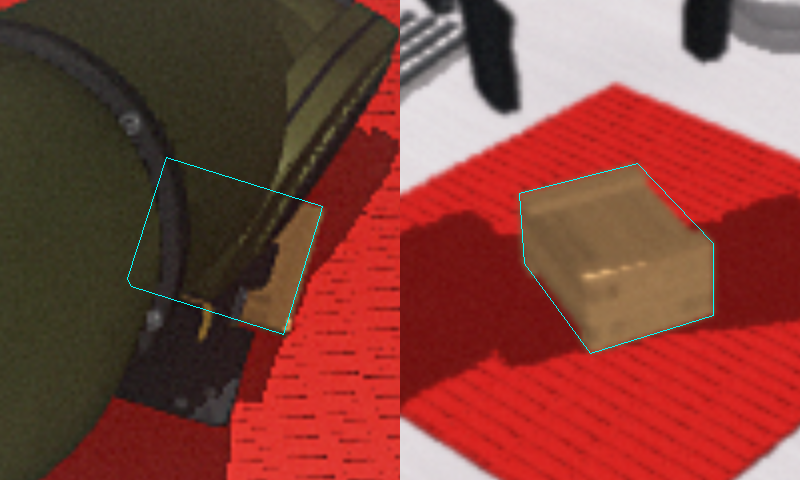

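Run:
```python
from h import *
plan((517.1,-32,75),Rt(-18),3)
```

```text
n 3 dist 59.1 ang 1.3
[-0.009, -0.002, 0.038, 0.005, -0.003, 0.008]
[-0.008, -0.001, 0.038, 0.005, -0.003, 0.008]
[-0.008, -0.001, 0.038, 0.005, -0.003, 0.008]
```

Emit:
play_rows:
  steps:
    - [[-0.009, -0.002, 0.038, 0.005, -0.003, 0.008, 1], [-0.008, -0.001, 0.038, 0.005, -0.003, 0.008, 1], [-0.008, -0.001, 0.036, 0.005, -0.003, 0.008, 1], [0, 0, 0, 0, 0, 0, 1]]

```text
time: 31.75
position: [518.1, -20.1, 71.2]
tcp_rot: [2.517, 1.876, -0.02]
contact_force: [-0.7, -0.8, 0.8]
finger_gap: 1.001
```

Run:
```python
from h import *
where()
plan((517.1,-32,51),Rt(-18),3)
```

```text
t 31.75 pos [518.1 -20.1  71.2] z [-0.009 -0.009 -1.   ] y [ 0.958 -0.286 -0.006] gap 1.001 F [-0.7 -0.8  0.8]
q [-0.22  0.9   0.28  2.02 -0.71  0.32  0.35]
n 3 dist 23.4 ang 1.6
[-0.008, 0.002, 0.014, -0.002, 0.005, 0.01]
[-0.008, 0.002, 0.014, -0.002, 0.005, 0.01]
[-0.008, 0.002, 0.013, -0.002, 0.005, 0.01]
```

Emit:
play_rows:
  steps:
    - [[-0.012, 0.003, 0, -0.002, 0.005, 0.015, 1], [-0.012, 0.003, 0, -0.002, 0.005, 0.015, 1], [0, 0, 0.01, 0, 0, 0, 1], [0, 0, 0.01, 0, 0, 0, 1], [0, 0, 0, 0, 0, 0, 1]]

```text
time: 32.38
position: [518.5, -30.6, 61.4]
tcp_rot: [2.535, 1.852, -0.007]
contact_force: [0.0, -0.6, -0.2]
finger_gap: 1.0
```

Run:
```python
from h import *
where()
plan((517.1,-32,51),Rt(-18),2)
im2=save('side','pics/side27.png')[:,:,::-1]
cv2.imwrite('pics/c27.png',cv2.resize(im2[180:280,190:310],None,fx=6,fy=6))
```

```text
t 32.38 pos [518.5 -30.6  61.4] z [-0.002 -0.005 -1.   ] y [ 0.953 -0.304 -0.001] gap 1.0 F [ 0.  -0.6 -0.2]
q [-0.18  0.91  0.25  2.02 -0.72  0.29  0.37]
n 2 dist 10.6 ang 0.4
[-0.002, -0.001, 0.01, -0.0, 0.003, 0.003]
[-0.002, -0.001, 0.01, -0.0, 0.003, 0.003]
```

View pics/c27.png

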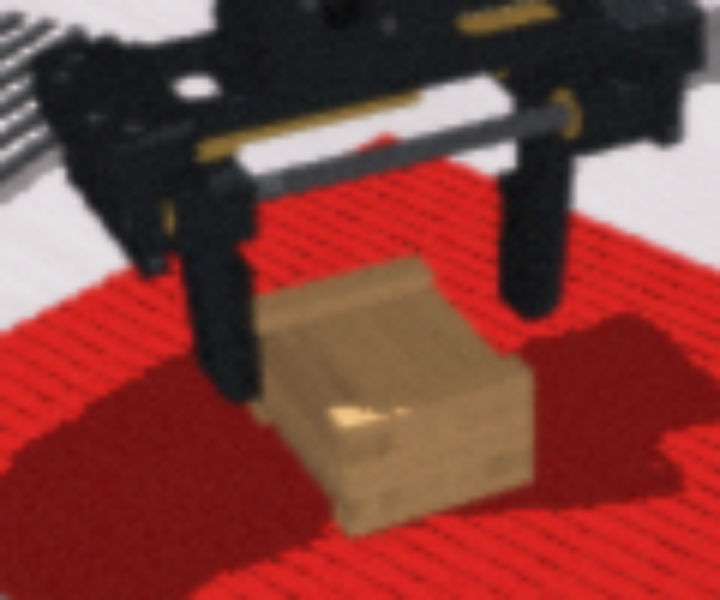

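Emit:
play_rows:
  steps:
    - [[-0.002, -0.001, 0.01, 0, 0.003, 0.003, 1], [-0.002, -0.001, 0.01, 0, 0, 0, 1], [0, 0, 0, 0, 0, 0, 1]]

```text
time: 32.8
position: [516.9, -32.5, 50.9]
tcp_rot: [2.538, 1.849, -0.004]
contact_force: [-0.2, -0.1, 0.4]
finger_gap: 1.001
```

Run:
```python
from h import *
where()
im2=save('side','pics/side28.png')[:,:,::-1]
cv2.imwrite('pics/c28.png',cv2.resize(im2[180:280,190:310],None,fx=6,fy=6))
```

```text
t 32.8 pos [516.9 -32.5  50.9] z [-0.001 -0.002 -1.   ] y [ 0.952 -0.306 -0.001] gap 1.001 F [-0.2 -0.1  0.4]
q [-0.16  0.93  0.22  2.03 -0.73  0.26  0.38]
```

View pics/c28.png

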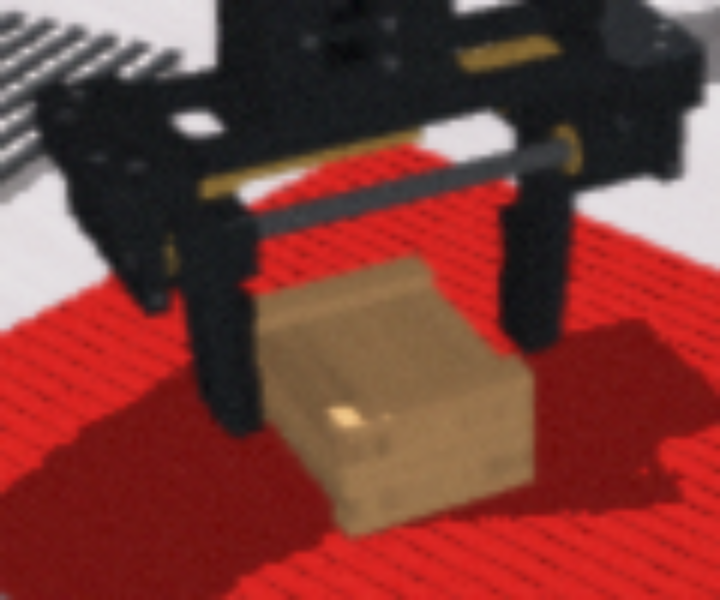

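Emit:
play_rows:
  steps:
    - [[0, 0, 0, 0, 0, 0, 0], [0, 0, 0, 0, 0, 0, 0], [0, 0, 0, 0, 0, 0, 0], [0, 0, 0, 0, 0, 0, 0], [0, 0, 0, 0, 0, 0, 0]]
  force: 25

```text
time: 33.48
position: [517.2, -32.4, 51.2]
tcp_rot: [2.538, 1.849, -0.003]
contact_force: [-0.4, 0.7, 0.0]
finger_gap: 0.698
```

Emit:
play_rows:
  steps:
    - [[0, 0, -0.005, 0, 0, 0, 0], [0, 0, -0.01, 0, 0, 0, 0], [0, 0, -0.015, 0, 0, 0, 0], [0, 0, 0, 0, 0, 0, 0]]

```text
time: 33.98
position: [517.1, -32.2, 67.4]
tcp_rot: [2.538, 1.85, -0.003]
contact_force: [0.1, -0.9, -1.7]
finger_gap: 0.698
```

Run:
```python
from h import *
where()
im2=save('side','pics/side29.png')[:,:,::-1]
cv2.imwrite('pics/c29.png',cv2.resize(im2[180:280,190:310],None,fx=6,fy=6))
```

```text
t 33.98 pos [517.1 -32.2  67.4] z [-0.001 -0.002 -1.   ] y [ 0.952 -0.306  0.   ] gap 0.698 F [ 0.1 -0.9 -1.7]
q [-0.18  0.9   0.25  2.03 -0.72  0.3   0.37]
```

View pics/c29.png

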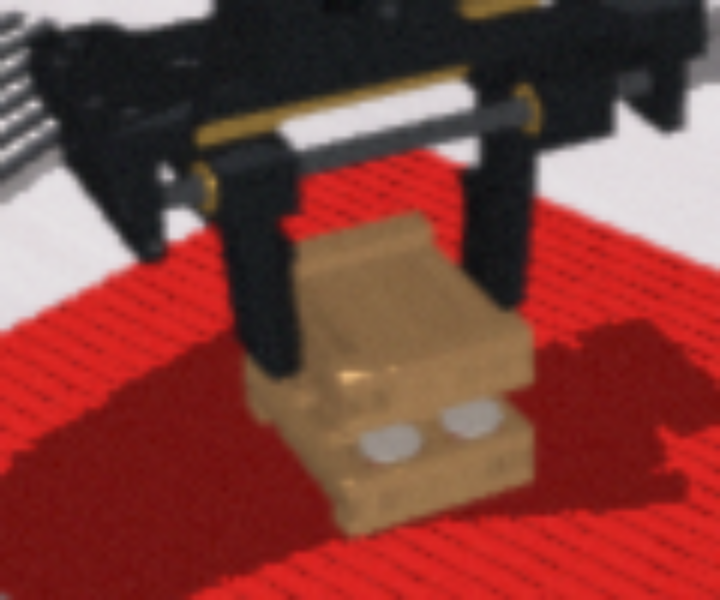

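Run:
```python
from h import *
a=plan((517,-32,130),Rt(-17.5),2)
a=plan((546,276,120),Rt(-17),8,P0=a)
```

```text
n 2 dist 62.9 ang 0.3
[0.0, -0.0, -0.063, -0.0, 0.002, -0.004]
[0.0, -0.0, -0.063, -0.0, 0.002, -0.004]
n 8 dist 309.5 ang 0.5
[0.076, -0.016, 0.002, 0.0, 0.0, -0.001]
[0.076, -0.016, 0.002, 0.0, 0.0, -0.001]
[0.076, -0.016, 0.002, 0.0, 0.0, -0.001]
[0.076, -0.016, 0.002, 0.0, 0.0, -0.001]
[0.076, -0.016, 0.002, 0.0, 0.0, -0.001]
[0.076, -0.016, 0.002, 0.0, 0.0, -0.001]
[0.076, -0.016, 0.002, 0.0, 0.0, -0.001]
[0.076, -0.016, 0.002, 0.0, 0.0, -0.001]
```

Emit:
play_rows:
  steps:
    - [[0, 0, -0.04, 0, 0, 0, 0], [0, 0, -0.05, 0, 0, 0, 0], [0, 0, -0.04, 0, 0, 0, 0], [0.04, -0.01, 0, 0, 0, 0, 0], [0.076, -0.016, 0, 0, 0, 0, 0], [0.076, -0.016, 0, 0, 0, 0, 0], [0.076, -0.016, 0, 0, 0, 0, 0], [0.076, -0.016, 0, 0, 0, 0, 0], [0.076, -0.016, 0.002, 0, 0, 0, 0], [0.076, -0.016, 0.002, 0, 0, 0, 0], [0.076, -0.016, 0.002, 0, 0, 0, 0], [0.04, -0.008, 0, 0, 0, 0, 0], [0, 0, 0, 0, 0, 0, 0]]

```text
time: 35.65
position: [547.7, 289.0, 127.9]
tcp_rot: [-2.539, -1.848, 0.01]
contact_force: [0.0, 0.3, -2.4]
finger_gap: 0.7
```

Run:
```python
from h import *
where()
save('top','pics/top30.png');save('side','pics/side30.png')
plan((546,276,70),Rt(-17),4)
```

```text
t 35.65 pos [547.7 289.  127.9] z [-0.006 -0.003 -1.   ] y [ 0.952 -0.307 -0.005] gap 0.7 F [ 0.   0.3 -2.4]
q [-0.85  0.93  0.55  1.7  -0.7   0.72 -0.25]
n 4 dist 59.1 ang 1.2
[-0.005, 0.001, 0.029, -0.001, 0.002, -0.006]
[-0.005, 0.001, 0.029, -0.001, 0.002, -0.006]
[-0.005, 0.001, 0.029, -0.001, 0.002, -0.006]
[-0.005, 0.001, 0.029, -0.001, 0.002, -0.006]
```

View pics/top30.png

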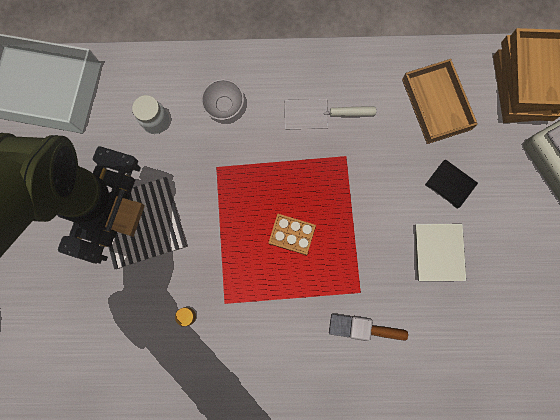

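View pics/side30.png

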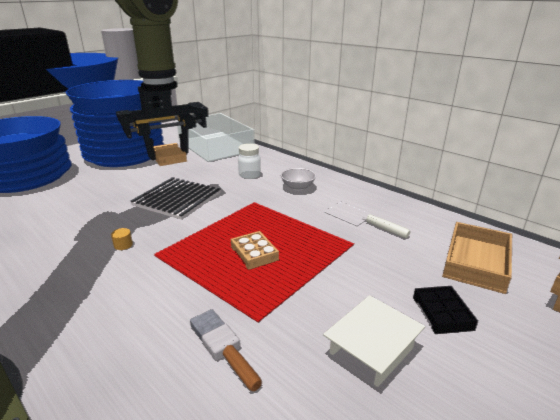

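Emit:
play_rows:
  steps:
    - [[-0.005, 0.001, 0.029, 0, 0.002, -0.006, 0], [-0.005, 0.001, 0.029, 0, 0.002, -0.006, 0], [-0.005, 0.001, 0.029, 0, 0.002, -0.006, 0], [-0.005, 0.001, 0.029, 0, 0.002, -0.006, 0], [0, 0, 0, 0, 0, 0, 0]]

```text
time: 36.38
position: [545.9, 269.4, 65.4]
tcp_rot: [-2.529, -1.859, 0.01]
contact_force: [0.9, -0.3, -0.5]
finger_gap: 0.699
```

Run:
```python
from h import *
where()
save('side','pics/side31.png')
im2=cv2.imread('pics/side31.png')
cv2.imwrite('pics/c31.png',cv2.resize(im2[100:230,100:270],None,fx=4,fy=4))
plan((546,276,44),Rt(-17),4)
```

```text
t 36.38 pos [545.9 269.4  65.4] z [-0.007 -0.001 -1.   ] y [ 0.954 -0.298 -0.006] gap 0.699 F [ 0.9 -0.3 -0.5]
q [-0.78  1.    0.46  1.75 -0.76  0.58 -0.15]
n 4 dist 23.0 ang 0.5
[0.003, -0.001, 0.011, -0.002, 0.001, -0.002]
[0.003, -0.001, 0.011, -0.002, 0.001, -0.002]
[0.003, -0.001, 0.011, -0.002, 0.001, -0.002]
[0.003, -0.001, 0.011, -0.002, 0.001, -0.002]
```

View pics/c31.png

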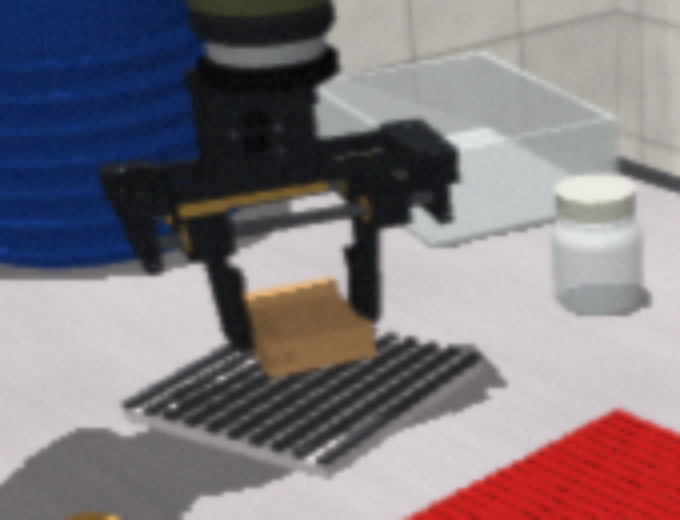

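Emit:
play_rows:
  steps:
    - [[0.003, -0.001, 0.011, -0.002, 0.001, -0.002, 0], [0.003, -0.001, 0.011, -0.002, 0.001, -0.002, 0], [0.003, -0.001, 0.011, -0.002, 0.001, -0.002, 0], [0.003, 0, 0.008, -0.002, 0, 0, 0], [0, 0, 0, 0, 0, 0, 0]]

```text
time: 37.05
position: [547.5, 277.8, 45.2]
tcp_rot: [2.524, 1.868, 0.006]
contact_force: [-0.4, 0.4, -1.5]
finger_gap: 0.699
```

Run:
```python
from h import *
where()
```

```text
t 37.05 pos [547.5 277.8  45.2] z [ 0.004  0.001 -1.   ] y [ 0.956 -0.292  0.003] gap 0.699 F [-0.4  0.4 -1.5]
q [-0.78  1.03  0.43  1.75 -0.78  0.54 -0.14]
```

Emit:
play_rows:
  steps:
    - [[0, 0, 0.005, 0, 0, 0, 0], [0, 0, 0.004, 0, 0, 0, 0], [0, 0, 0, 0, 0, 0, 0]]

```text
time: 37.42
position: [547.8, 277.7, 40.6]
tcp_rot: [2.524, 1.868, 0.007]
contact_force: [0.7, -0.4, -1.4]
finger_gap: 0.7
```

Emit:
play_rows:
  steps:
    - [[0, 0, 0.003, 0, 0, 0, 0], [0, 0, 0.003, 0, 0, 0, 0], [0, 0, 0, 0, 0, 0, 0]]

```text
time: 37.8
position: [548.1, 277.6, 39.7]
tcp_rot: [2.525, 1.868, 0.008]
contact_force: [0.3, -0.4, -1.6]
finger_gap: 0.697
```

Run:
```python
from h import *
where()
save('side','pics/side32.png')
im2=cv2.imread('pics/side32.png')
cv2.imwrite('pics/c32.png',cv2.resize(im2[120:220,120:240],None,fx=6,fy=6))
```

```text
t 37.8 pos [548.1 277.6  39.7] z [ 0.005  0.002 -1.   ] y [ 0.956 -0.292  0.004] gap 0.697 F [ 0.3 -0.4 -1.6]
q [-0.77  1.04  0.42  1.75 -0.79  0.53 -0.13]
```

View pics/c32.png

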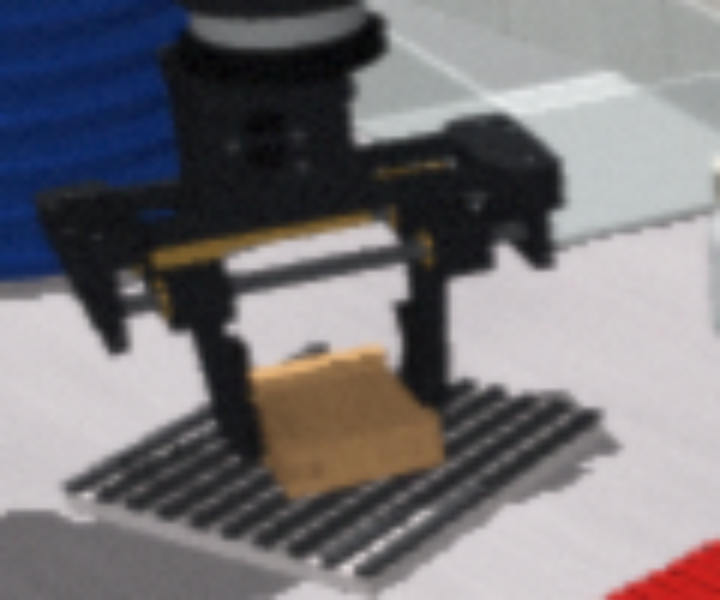

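Stopped at 39.7 (expected 39.2): resting on the plate. Release and rise.

Emit:
play_rows:
  steps:
    - [[0, 0, 0.002, 0, 0, 0, 0], [0, 0, 0, 0, 0, 0, 1], [0, 0, 0, 0, 0, 0, 1], [0, 0, 0, 0, 0, 0, 1], [0, 0, 0, 0, 0, 0, 1], [0, 0, -0.04, 0, 0, 0, 1], [0, 0, -0.06, 0, 0, 0, 1], [0, 0, -0.1, 0, 0, 0, 1], [0, 0, -0.1, 0, 0, 0, 1], [-0.1, 0.05, -0.1, 0, 0, 0, 1], [-0.1, 0.05, 0, 0, 0, 0, 1], [-0.1, 0.05, 0, 0, 0, 0, 1], [0, 0, 0, 0, 0, 0, 1]]

```text
time: 39.48
position: [576.2, 117.5, 245.1]
tcp_rot: [2.52, 1.865, 0.024]
contact_force: [-0.6, 1.0, -0.9]
finger_gap: 1.0
```

Run:
```python
from h import *
where()
save('top','pics/top33.png');save('side','pics/side33.png')
a=[]
for n,P in(('top',(548,278,22)),('side',(548,278,22)),('top',(517,-32,20)),('side',(517,-32,20))):
    im=cv2.imread(f'pics/{n}33.png'); u=proj(n,P)[0].astype(int); im=im[max(0,u[1]-36):u[1]+36,max(0,u[0]-48):u[0]+48]; a.append(cv2.resize(im,(400,300),interpolation=cv2.INTER_CUBIC))
cv2.imwrite('pics/c33.png',np.vstack([np.hstack(a[:2]),np.hstack(a[2:])]))
for q in('full_tray','empty_tray'):
  for n in('top','side'):
    for r in bot.landmark_of(q,n)[:3]: print(q,n,round(r['conf'],2),toworld(n,r['point']).round(1))
```

```text
t 39.48 pos [576.2 117.5 245.1] z [ 0.016  0.004 -1.   ] y [ 0.956 -0.292  0.015] gap 1.0 F [-0.6  1.  -0.9]
q [-0.63  0.73  0.63  1.74 -0.56  0.84 -0.04]
full_tray top 0.62 [547.9 280.6  33.8]
full_tray top 0.6 [ 6.113e+02 -3.553e+02  6.000e-01]
full_tray side 0.93 [547.8 281.3  35.9]
full_tray side 0.9 [ 6.161e+02 -3.505e+02  5.000e-01]
full_tray side 0.71 [ 774.3 -115.5   -2.2]
empty_tray top 0.68 [513.1 -29.6   5.4]
empty_tray side 0.81 [513.2 -29.7  -1.4]
empty_tray side 0.16 [ 3.583e+02  1.787e+02 -2.000e-01]
```

View pics/c33.png

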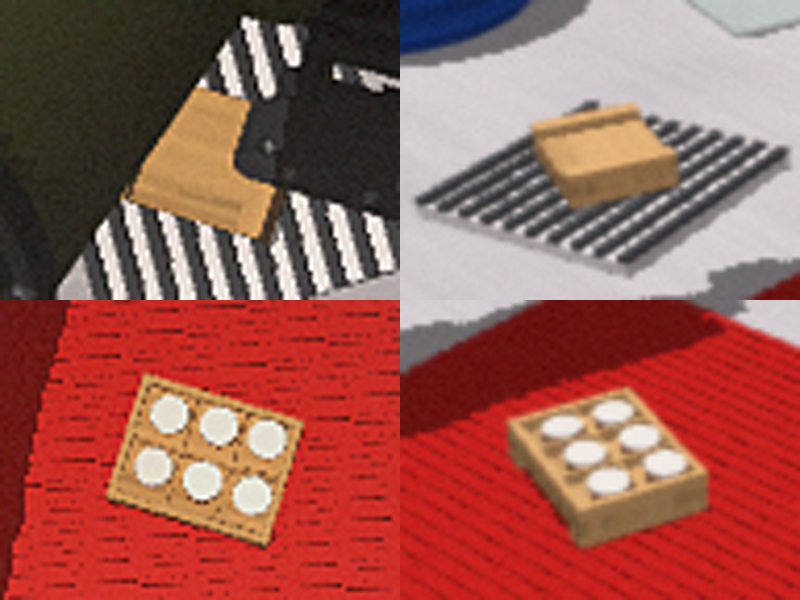

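View pics/top33.png

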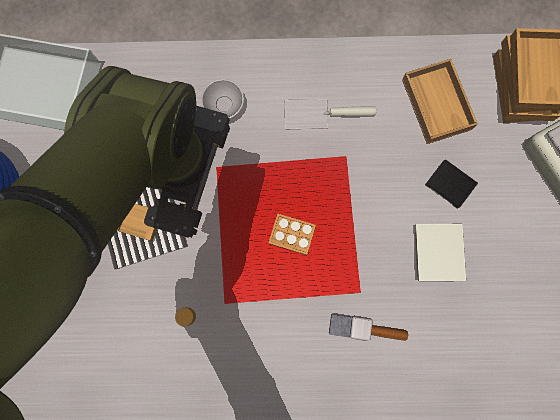

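Run:
```python
from h import *
print(bot.sign_off())
```

```text
the job is handed in; nothing more can be done
None
```

The shells are turned and the job is handed in, at about 40 s of the 72 s limit. No verdict was reported.

**What I did:**
- I capped the filled tray with the empty one.
- I turned the pair with two grips that pressed on both trays: the first stood it on end, and the second laid it over onto the mat.
- I lifted off the emptied tray and set it mouth down on the draining plate.

**What the last checks showed:**
- **Shells:** both cameras show all six base up, one per cell, in the tray on the mat. That tray looks flat and mouth up.
- **Emptied tray:** it is mouth down, wholly on the plate, at about (548, 281) mm. I had put the plate's centre at about (546, 275) mm, well inside the 58 mm limit.
- **Tray heights:** the networks' readings for the tray on the mat (5.4 and -1.4 mm) differ from each other. Both fit a tray lying on the 4 mm mat top within their error. For the emptied tray they gave 34 to 36 mm, against the 32 mm expected.
- **Look-alike:** the networks also reported the black tray as `full_tray`; I ignored that.
- **Robot:** it was clear of everything when I handed in.

**What I did not check:** I never measured the other objects' final positions. In the last top view the spray jar was hidden behind the arm. The jar was undisturbed in an earlier view, and no move went near it. The bowl, spatula, weight and brush showed in that view where they started.

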